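# Set the load box by counting clicks from the stop

## Robot

A 7-joint arm with a two-finger parallel gripper is mounted at the origin on the work surface. World frame = base frame: x ahead of the robot, y to its left, z up, the work surface at z = 0. Lengths are in m, angles in rad, forces in N, time in s.
With the tool pointing down it reaches from about 0.35 to 0.9 m from the base axis. Payload 8.1 kg.
Tool frame: the origin (TCP) lies on the centre line of the jaws, within the pads' length; the fingertips stand 14 mm ahead of it and the grasp point (between the pads) lies 5 mm behind it; z points along the fingers, y is the direction in which the jaws open and shut (so a half turn about z gives the same grasp; the last joint's range is limited). The gripper opens to 92 mm and grips with 3 to 60 N. Pads are 19 mm wide; open, the fingers measure 130 mm over their backs; the gripper's body (75 mm by 190 mm) begins 47 mm behind the grasp point.
Start: joints at [1.03, 0.434, 0.025, 1.573, -0.012, 1.134, -0.075], TCP at [0.265, -0.566, 0.241] pointing down, gripper open.
Joint ranges: [-2.62, 2.62], [-0.44, 2.09], [-1.27, 1.32], [0.08, 2.57], [-1.32, 4.46], [0.12, 2], [-2.74, 2.74]. Speed limits (rad/s): [2.22, 2.22, 3.01, 3.01, 3.14, 3.14, 3.14].

## Interface

Orientations are given as a rotation vector (axis times angle).
In Python, from cell import arm, optics gives the robot as it stands.
- The arm moves only by the shell command python3 -m creep 'ROWS' [FORCE]. ROWS is JSON, a list of rows, each an object with "translation": the shift along the tool's x, y, z in m, a list of three; "rot": the turn, a rotation vector about the tool's x, y, z in degrees, a list of three; "jaw": the finger opening in m, from 0 to 0.0918. In form: [{"translation": [x, y, z], "rot": [wx, wy, wz], "jaw": jaw}, ...]. A call has 1 to 12 rows; each row shifts and turns the commanded pose from where the row before left it, along the tool's axes as they then stand; what a row does not reach is not made up. A row lasts 1/12 s, in which the tool goes at most 41.7 mm and 7.16 degrees, less where a joint would pass 70% of its speed; a pose out of reach is approached as far as the arm can. A call is refused whole if a number of a shift passes 0.0417 or a number of a turn 7.16, either way. A call with a gripper value outside its range is refused whole. The fingers move at their own pace and stop on an object; FORCE is the grip in N (left out, the last holds). Time passes only in rows, so rows that do not move let the fingers close. It gives the time, the measured TCP pose, the force and the opening at its end, in the units of the state.
- arm.observe(): the state, without advancing time (a new reading comes with each control period).
- optics.get_image(name): name is "scene" or "top"; returns the picture (420x560x3 uint8, red, green, blue); there is no depth.
- optics.camera_info(name): a dict with "fx", "fy", "cx", "cy" (pixels), "R" (3x3) and "t" (3): a world point X has camera coordinates R X + t. Camera axes: x right, y down, z forward; pixel columns grow to the right and rows downward; lengths in m; the calibration is good to about 2 mm. A picture is of the moment at which its call begins. camera_info takes no time and is no camera call.
- arm.sign_off(): hands the job in, once; it reports no verdict.
Trained networks look in the newest picture that a camera, given by its name, has taken for a name from the list of things; names that differ only in an ending like _2 or _b are one class to them, and where a whole thing is asked for, a point or a joint stands for the part that bears it (a point fixed in the world has none). Each returns a list of dicts, best first, with "score" (0 to 1); they miss things now and then, are a little off and sometimes report something else, mostly with a low value. They report only what shows in the picture. A call takes as long as a camera call.
- optics.boxes_of(camera, thing): "location" ([column, row] in pixels, amid what is visible of it).
- optics.pinpoint(camera, thing): "location" ([column, row] in pixels: a listed point, or the origin of a listed thing).
The state is a dict: "clock": time; "joints": joint angles; "dq": joint speeds; "joint_efforts": joint torques, N m; "position": TCP position; "ee_rot": TCP orientation; "force": force on the tool from outside, world axes, zero at the start; "ft_torque": the same for the moment, N m; "width": opening from 0.0 (shut) to 1.0 (fully open).
Only numpy, scipy, OpenCV 4.12 (cv2) and the standard library are available. Lean on these libraries where they do the work, as an engineer would, in place of code of your own. Each camera call takes 0.05 s, during which the arm holds its last target.

## Task

The scale of the load box's selector has worn away, so set it by feel: turn the big bar knob on top of the box back anticlockwise to its stop (pointer at the small stud) and let go of it there. Then take it again, turn it clockwise exactly five clicks, and let go. Leave everything else lying where it is.

Things in the scene. Friction and masses are not known exactly. Their poses are not given: they have to be found in the camera images.
- selector (a joint): Turn of the selector, rad: 0 in the first click position, grows clockwise seen from above. The anticlockwise stop is just past it, at -0.06. Eight positions, one click = 30 degrees (0.524). Each holds the knob against about 0.15 N m, then it snaps into the next; left between two, it drops into the nearer. Starts two to four clicks from the stop.
- selector_grip (a point): On the knob's upright axis, 123 mm above the table: the height to grip. Black knob: round skirt 80 mm across, 7 mm thick, whose underside is 30 mm below this point; on it an upright bar 75 mm long (35 to the pointer end, 40 to the square end), 18 mm thick, its top 15 mm above. x runs along the bar to the pointer end (rounded, white line on top), z up; turns with the knob.
- load_box: Grey box, aluminium top, 240 mm along x, 260 mm along y, 90 mm tall, fast on the table. Origin: centre of the underside, z up. The selector's axis is at x -20, y +45 mm, on a fixed plate 104 mm across, 3 mm thick. Two terminals 22 mm tall and a push switch stand in a row 140 mm to its -y side; not used.
- stop_stud (a point): Centre of the top of a steel stud, 9 mm across and 4 mm tall, on the box beside the knob, 62 mm from its axis, 135 degrees anticlockwise from the box's x axis seen from above: the pointer points at it when the knob is in its first position, at the stop.
- spanner: Bystander, not to be disturbed: an open-ended spanner, 130 mm, lying on the far part of the box's top. Origin: on it, near its middle.
- enclosure: Bystander, not to be disturbed: an open enclosure base with a circuit board in it, 130 x 90 x 28 mm, beside the box. Origin: centre of its underside.
- enclosure_lid: Bystander, not to be disturbed: the matching shallow lid, 130 x 90 x 16 mm. Origin: centre of its underside.
- wire_reel: Bystander, not to be disturbed: a grey reel standing on end, 68 mm across, 50 mm tall, beside the box. Origin: centre of its underside.
- meter: Bystander, not to be disturbed: a handheld meter lying flat, 150 x 78 mm, 42 mm tall. Origin: centre of its underside.
- mug: Bystander, not to be disturbed: a mug, 80 mm across, 90 mm tall. Origin: centre of its underside.

How it is judged:
By the outcome, as a careful person would: the job done as asked, in the order asked, and still so for the second after the job is handed in, with the robot touching nothing.
It also fails if it takes over 61 s, if anything falls off the work surface, if the arm or the gripper's body presses on something with over 40 N, if the wrist force passes 120 N, or if a joint passes its speed limit or range.

## Working session

There is one attempt and no reset: what is moved stays moved. The work goes in short steps, Python scripts to look and compute and a shell command to move; the robot and the scene stay as the last step left them, time stands still between calls to the robot, and variables do not carry over. Pictures are saved under pics/ and viewed, and the job is handed in when it is done.

```bash
mkdir -p pics; ls; python3 - <<'E'
from cell import arm, optics
import cv2
s=arm.observe(); print({k:s[k] for k in('clock','position','ee_rot','force','width')})
for n in('scene','top'):
    im=optics.get_image(n); cv2.imwrite(f'pics/{n}0.png',im[:,:,::-1])
    for t in('selector_grip','stop_stud','load_box'):
        print(n,t,optics.pinpoint(n,t)[:2])
    print(optics.camera_info(n))
E
```

```text
pics
{'clock': 0.0, 'position': array([ 0.26467718, -0.56564443,  0.23994151]), 'ee_rot': array([-3.06519865e+00, -6.81707897e-01,  7.95132899e-04]), 'force': array([-0.55094294, -0.4906489 , -0.2223958 ]), 'width': 0.9991679465801683}
scene selector_grip [{'location': [327.1, 183.7], 'score': 0.77}, {'location': [239.5, 215.8], 'score': 0.38}]
scene stop_stud [{'location': [344.7, 177.6], 'score': 0.64}]
scene load_box [{'location': [308.2, 219.4], 'score': 0.93}, {'location': [340.8, 179.7], 'score': 0.23}]
{'fx': 390.9320639495118, 'fy': 390.9320639495118, 'cx': 277.2837469240418, 'cy': 205.60373439277174, 'R': array([[-0.39323973,  0.91925288, -0.01834827],
       [ 0.7170355 ,  0.29412121, -0.63194367],
       [-0.57551942, -0.26166172, -0.7747971 ]]), 't': array([ 0.27959365, -0.35638608,  1.43590297])}
top selector_grip [{'location': [246.0, 250.9], 'score': 0.66}]
top stop_stud [{'location': [235.2, 270.0], 'score': 0.76}]
top load_box [{'location': [261.0, 238.4], 'score': 0.75}]
{'fx': 395.67859160574994, 'fy': 395.67859160574994, 'cx': 280.49096056251966, 'cy': 207.92905301521478, 'R': array([[-0.01215114, -0.99966179, -0.02299253],
       [-0.99601982,  0.01413101, -0.08800477],
       [ 0.08829991,  0.02183166, -0.99585466]]), 't': array([-0.02653683,  0.61777281,  1.0721411 ])}
```

View pics/scene0.png

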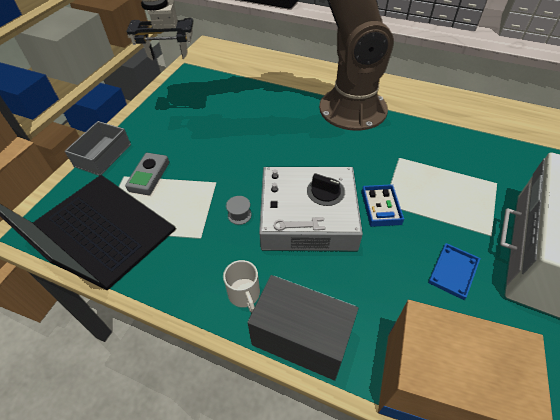

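View pics/top0.png

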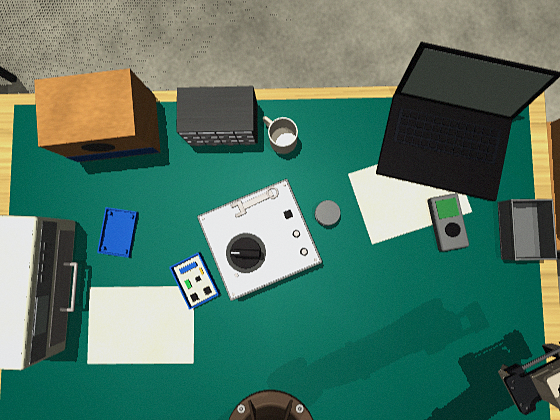

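```bash
python3 - <<'E'
import cv2
a=cv2.imread('pics/top0.png')[190:320,190:320]; cv2.imwrite('pics/top0c.png',cv2.resize(a,None,fx=4.5,fy=4.5,interpolation=cv2.INTER_CUBIC))
a=cv2.imread('pics/scene0.png')[130:250,260:400]; cv2.imwrite('pics/scene0c.png',cv2.resize(a,None,fx=4.5,fy=4.5,interpolation=cv2.INTER_CUBIC))
E
```

```text
(no output)
```

View pics/top0c.png

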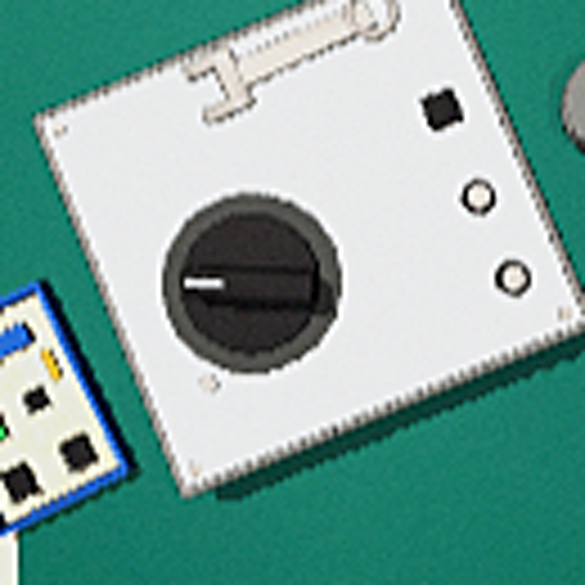

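View pics/scene0c.png

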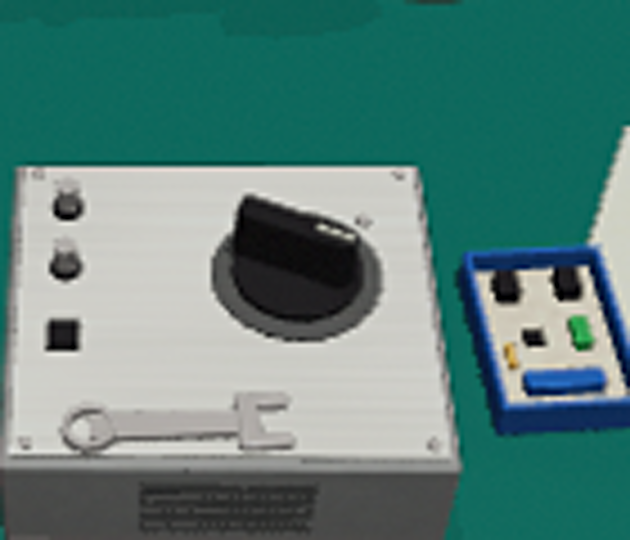

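The pointer lies about 60° clockwise of the stud (two clicks). In the top picture the knob axis is at about (246, 252) and the stud at (236, 275). The box top is clear apart from the spanner on its far part. Next I'll fit the box pose.

```bash
cat > h.py <<'E'
import numpy as np
from scipy.optimize import least_squares
from cell import arm,optics
def proj(n,X):
    c=optics.camera_info(n);p=np.array(c['R'])@np.array(X)+c['t'];return np.array([c['fx']*p[0]/p[2]+c['cx'],c['fy']*p[1]/p[2]+c['cy']])
def back(n,uv,z):
    c=optics.camera_info(n);R=np.array(c['R']);d=R.T@np.array([(uv[0]-c['cx'])/c['fx'],(uv[1]-c['cy'])/c['fy'],1]);o=-R.T@c['t'];return o+d*(z-o[2])/d[2]
E
python3 - <<'E'
from h import *
f=lambda x,y:(x/4.5+190,y/4.5+190)
g=lambda x,y:(x/4.5+260,y/4.5+130)
L=[('top',f(252,283),(-.02,.045,.093)),('top',f(208,383),(-.02-.0438,.045+.0438,.094)),
('top',f(38,117),(.12,.13,.09)),('top',f(187,493),(-.12,.13,.09)),('top',(323.5,262),(-.12,-.13,.09)),('top',(288,180),(.12,-.13,.09)),
('scene',g(362,220),(-.02-.0438,.045+.0438,.094)),('scene',g(297,270),(-.02,.045,.093)),
('scene',g(17,168),(-.12,-.13,.09)),('scene',g(413,168),(-.12,.13,.09)),('scene',g(5,458),(.12,-.13,.09)),('scene',g(460,460),(.12,.13,.09))]
def W(p,q):
    c,s=np.cos(p[2]),np.sin(p[2]);return [p[0]+c*q[0]-s*q[1],p[1]+s*q[0]+c*q[1],q[2]]
for cams in(('top',),('scene',),('top','scene')):
    S=[l for l in L if l[0] in cams]
    r=least_squares(lambda p:np.concatenate([proj(n,W(p,q))-u for n,u,q in S]),[.5,.05,.35],loss='soft_l1')
    print(cams,r.x,np.degrees(r.x[2]),'axis',W(r.x,(-.02,.045,.123)));
print(r.fun.reshape(-1,2).round(1) if len(r.fun)==24 else r.fun.round(1))
# bar top white line ends, z=.138
a=back('top',f(186,283),.138);b=back('top',f(225,283),.138);e=back('top',f(315,287),.138);print(a,b,e)
ax=np.array(W(r.x,(-.02,.045,.138)))
print('bar yaw',np.degrees(np.arctan2(a[1]-e[1],a[0]-e[0])),np.degrees(np.arctan2(a[1]-b[1],a[0]-b[0])), 'expect 2/3/4 clicks', np.degrees(r.x[2])+135-np.array([60,90,120]))
print('grip net',back('top',(246,250.9),.123),back('scene',(327.1,183.7),.123))
E
```

```text
('top',) [0.53163872 0.0190353  0.38074152] 21.814882299008655 axis [np.float64(0.49634853201372603), np.float64(0.05338064021387531), 0.123]
('scene',) [0.53392496 0.02034647 0.39031105] 22.36317559613522 axis [np.float64(0.4983077253210086), np.float64(0.054352532265909345), 0.123]
('top', 'scene') [0.53232046 0.01940001 0.38303438] 21.946253507468917 axis [np.float64(0.4969516145156666), np.float64(0.05366434340338744), 0.123]
[[ 0.4 -0.4]
 [ 0.8 -0.2]
 [-2.  -0.5]
 [-0.9  1.8]
 [ 0.3  0.2]
 [-0.2 -2.6]
 [ 0.2 -1.1]
 [-0.3 -0.2]
 [-0.6 -2.9]
 [ 1.5 -2.7]
 [-2.1  0.3]
 [ 0.8  0.5]]
[0.49741146 0.08609059 0.138     ] [0.49716213 0.06455949 0.138     ] [0.49440248 0.01497131 0.138     ]
bar yaw 87.57732055920778 89.33653066773932 expect 2/3/4 clicks [96.94625351 66.94625351 36.94625351]
grip net [0.50160515 0.0512961  0.123     ] [0.50119147 0.05650602 0.123     ]
```

```bash
python3 - <<'E'
from h import *
import cv2
for n in('top','scene'):
    im=cv2.imread(f'pics/{n}0.png'); c=proj(n,[.498,.0535,.123]); K=12
    u0,v0=int(c[0])-25,int(c[1])-22
    big=cv2.resize(im[v0:v0+44,u0:u0+50],None,fx=K,fy=K,interpolation=cv2.INTER_NEAREST)
    for yaw,col in((97,(0,255,0)),(88,(0,0,255))):
        t=np.radians(yaw);P=[]
        for a,b in((.035,.0),(.026,.009),(-.04,.009),(-.04,-.009),(.026,-.009)):
            q=proj(n,[.498+a*np.cos(t)-b*np.sin(t),.0535+a*np.sin(t)+b*np.cos(t),.138]);P.append(((q-[u0,v0]+.5)*K).astype(int))
        cv2.polylines(big,[np.array(P)],True,col,1)
    cv2.imwrite(f'pics/{n}z.png',big)
E
```

```text
(no output)
```

View pics/topz.png

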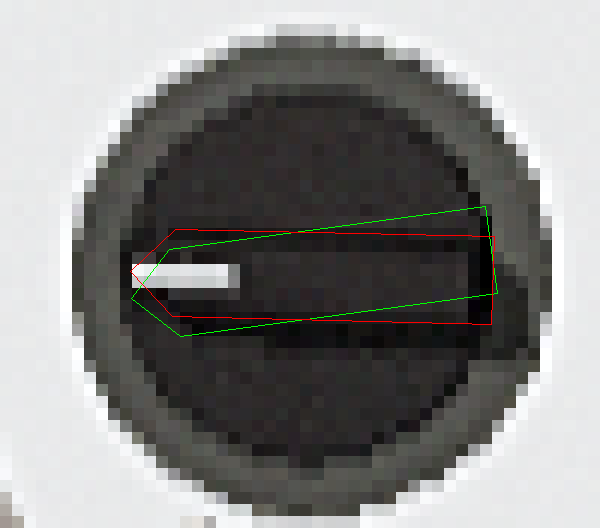

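View pics/scenez.png

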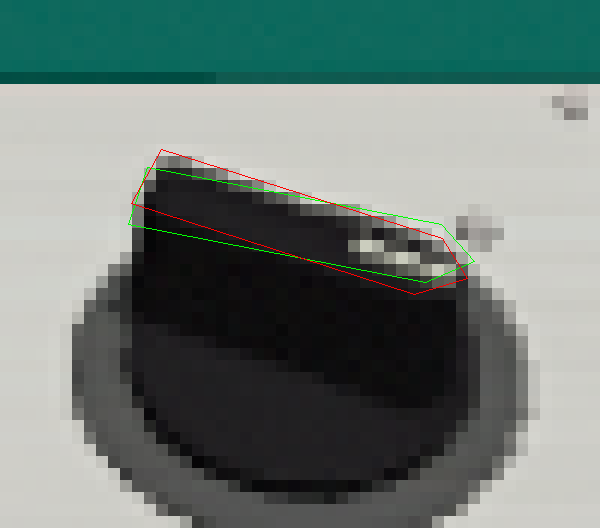

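Both overlays put the bar at a yaw of about 88.5° (red), with the axis at about (0.498, 0.0535). I'll turn the tool parallel to the bar first, then move over.

```bash
python3 -m creep '[{"translation":[0,0,0],"rot":[0,0,-7.05],"jaw":0.09},{"translation":[0,0,0],"rot":[0,0,-7.05],"jaw":0.09},{"translation":[0,0,0],"rot":[0,0,-7.05],"jaw":0.09},{"translation":[0,0,0],"rot":[0,0,-7.05],"jaw":0.09},{"translation":[0,0,0],"rot":[0,0,-7.05],"jaw":0.09},{"translation":[0,0,0],"rot":[0,0,-7.05],"jaw":0.09},{"translation":[0,0,0],"rot":[0,0,-7.05],"jaw":0.09},{"translation":[0,0,0],"rot":[0,0,-7.05],"jaw":0.09},{"translation":[0,0,0],"rot":[0,0,-7.05],"jaw":0.09},{"translation":[0,0,0],"rot":[0,0,0],"jaw":0.09}]'
cat >> h.py <<'E'
from scipy.spatial.transform import Rotation as Ro
def rel(p,yaw):
    s=arm.observe();R=Ro.from_rotvec(s['ee_rot']).as_matrix()
    ty=np.degrees(np.arctan2(R[1,0],R[0,0]))
    print('t',round(s['clock'],2),'pos',s['position'].round(4),'yaw',ty.round(2),'down',R[:,2].round(3),'delta tool',(R.T@(np.array(p)-s['position'])).round(4),'turn z',round(ty-yaw,2),'F',s['force'].round(2),'M',s['ft_torque'].round(3),'w',round(s['width']*91.8,2),'j',s['joints'].round(2))
E
python3 -c "
from h import *; rel([.498,.0535,.24],88.5)"
```

```text
clock: 1.23
position: [0.2647, -0.5662, 0.2407]
ee_rot: [2.244, 2.199, 0.0]
force: [-0.4, -0.1, 0.3]
width: 0.98
t 1.23 pos [ 0.2647 -0.5662  0.2407] yaw 88.85 down [ 0. -0. -1.] delta tool [0.6242 0.2208 0.0007] turn z 0.35 F [-0.44 -0.14  0.31] M [-0.037 -0.087 -0.004] w 89.95 j [ 1.2   0.45 -0.22  1.56  0.11  1.15  0.94]
```

```bash
python3 -m creep '[{"translation":[0.036,0.013,0],"rot":[0,0,0],"jaw":0.06},{"translation":[0.036,0.013,0],"rot":[0,0,0],"jaw":0.06},{"translation":[0.036,0.013,0],"rot":[0,0,0],"jaw":0.06},{"translation":[0.036,0.013,0],"rot":[0,0,0],"jaw":0.06},{"translation":[0.036,0.013,0],"rot":[0,0,0],"jaw":0.06},{"translation":[0.036,0.013,0],"rot":[0,0,0],"jaw":0.06},{"translation":[0.036,0.013,0],"rot":[0,0,0],"jaw":0.06},{"translation":[0.036,0.013,0],"rot":[0,0,0],"jaw":0.06},{"translation":[0.036,0.013,0],"rot":[0,0,0],"jaw":0.06},{"translation":[0.036,0.013,0],"rot":[0,0,0],"jaw":0.06},{"translation":[0.036,0.013,0],"rot":[0,0,0],"jaw":0.06},{"translation":[0.036,0.013,0],"rot":[0,0,0],"jaw":0.06}]' 30
python3 -c "
from h import *; rel([.498,.0535,.24],88.5)"
```

```text
clock: 2.23
position: [0.4323, -0.1365, 0.2411]
ee_rot: [2.255, 2.186, 0.001]
force: [0.1, -0.2, 0.4]
width: 0.655
t 2.23 pos [ 0.4323 -0.1365  0.2411] yaw 88.24 down [ 0.001 -0.    -1.   ] delta tool [0.1919 0.0598 0.001 ] turn z -0.26 F [ 0.13 -0.19  0.45] M [-0.067 -0.12  -0.032] w 60.12 j [ 0.6   0.2  -0.48  1.94  0.1   1.03  0.05]
```

```bash
python3 -m creep '[{"translation":[0.036,0.013,0],"rot":[0,0,0],"jaw":0.06},{"translation":[0.036,0.013,0],"rot":[0,0,0],"jaw":0.06},{"translation":[0.036,0.013,0],"rot":[0,0,0],"jaw":0.06},{"translation":[0.036,0.013,0],"rot":[0,0,0],"jaw":0.06},{"translation":[0.036,0.013,0],"rot":[0,0,0],"jaw":0.06},{"translation":[0,0,0],"rot":[0,0,0],"jaw":0.06},{"translation":[0,0,0],"rot":[0,0,0],"jaw":0.06}]' 30
python3 -c "
from h import *; rel([.498,.0535,.24],88.5)"
```

```text
clock: 2.82
position: [0.5019, 0.0427, 0.2407]
ee_rot: [-2.248, -2.193, -0.001]
force: [-0.9, -0.9, -0.3]
width: 0.652
t 2.82 pos [0.5019 0.0427 0.2407] yaw 88.58 down [ 0.     0.001 -1.   ] delta tool [ 0.0107 -0.0041  0.0007] turn z 0.08 F [-0.9  -0.93 -0.27] M [-0.079 -0.107  0.063] w 59.87 j [ 0.27  0.3  -0.57  1.83  0.18  1.07 -0.4 ]
```

```bash
python3 -m creep '[{"translation":[0.0107,-0.0041,0],"rot":[0,0,0],"jaw":0.06},{"translation":[0,0,0.03],"rot":[0,0,0],"jaw":0.05},{"translation":[0,0,0.03],"rot":[0,0,0],"jaw":0.05},{"translation":[0,0,0.025],"rot":[0,0,0],"jaw":0.05},{"translation":[0,0,0],"rot":[0,0,0],"jaw":0.05},{"translation":[0,0,0],"rot":[0,0,0],"jaw":0.05}]' 30
python3 - <<'E'
from h import *; rel([.498,.0535,.118],88.5)
import cv2
for n,(u,v) in (('top',(246,250)),('scene',(327,185))):
    im=optics.get_image(n)[v-50:v+50,u-65:u+65,::-1]; cv2.imwrite(f'pics/{n}1.png',cv2.resize(im,None,fx=5,fy=5,interpolation=cv2.INTER_CUBIC))
E
```

```text
clock: 3.32
position: [0.4967, 0.0499, 0.1554]
ee_rot: [-2.252, -2.189, 0.004]
force: [-0.3, 0.3, 1.1]
width: 0.544
t 3.32 pos [0.4967 0.0499 0.1554] yaw 88.38 down [-0.003 -0.001 -1.   ] delta tool [0.0036 0.0013 0.0374] turn z -0.12 F [-0.3   0.29  1.12] M [-0.047 -0.098  0.037] w 49.96 j [ 0.22  0.39 -0.55  1.94  0.26  0.88 -0.49]
```

View pics/scene1.png

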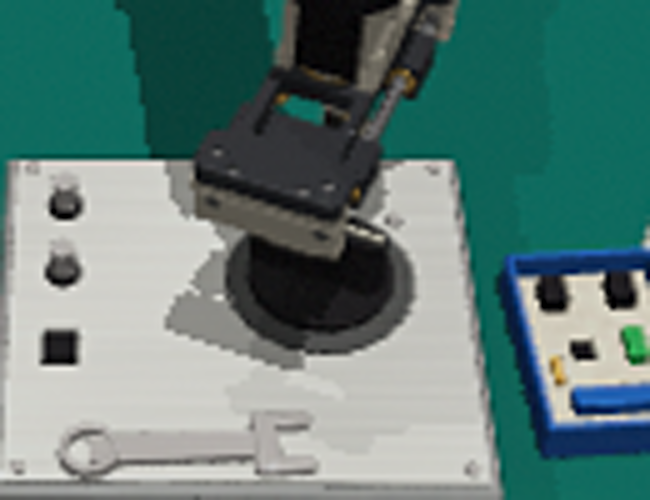

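View pics/top1.png

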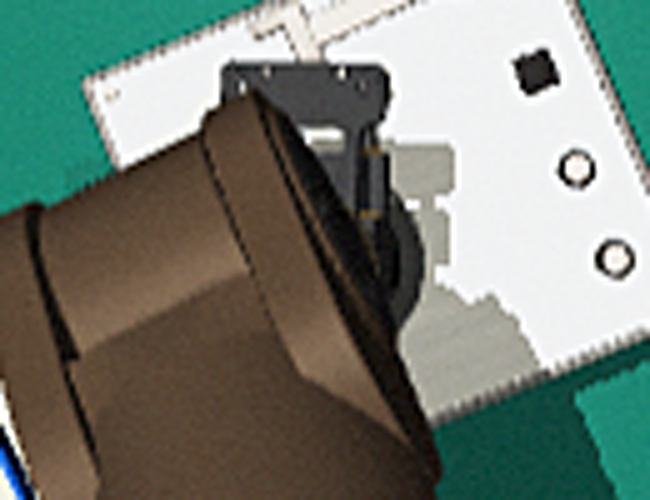

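The jaws are parallel to the bar and straddle it. I'll correct the offset, descend, then close.

```bash
python3 -m creep '[{"translation":[0.0036,0.0013,0],"rot":[0,0,0],"jaw":0.05},{"translation":[0,0,0.018],"rot":[0,0,0],"jaw":0.05},{"translation":[0,0,0.018],"rot":[0,0,0],"jaw":0.05},{"translation":[0,0,0],"rot":[0,0,0],"jaw":0.05},{"translation":[0,0,0],"rot":[0,0,0],"jaw":0.05}]' 30
python3 -c "
from h import *; rel([.498,.0535,.118],88.5)"
```

```text
clock: 3.83
position: [0.4992, 0.0546, 0.1204]
ee_rot: [-2.25, -2.193, 0.0]
force: [-0.0, 0.8, 1.7]
width: 0.542
t 3.83 pos [0.4992 0.0546 0.1204] yaw 88.52 down [-0. -0. -1.] delta tool [-0.0011 -0.0012  0.0024] turn z 0.02 F [-0.03  0.77  1.67] M [ 0.012 -0.077  0.01 ] w 49.76 j [ 0.19  0.44 -0.53  1.98  0.3   0.8  -0.53]
```

```bash
python3 -m creep '[{"translation":[-0.0011,-0.0012,0.001],"rot":[0,0,0],"jaw":0.04},{"translation":[0,0,0],"rot":[0,0,0],"jaw":0.03},{"translation":[0,0,0],"rot":[0,0,0],"jaw":0.02},{"translation":[0,0,0],"rot":[0,0,0],"jaw":0.01},{"translation":[0,0,0],"rot":[0,0,0],"jaw":0.01},{"translation":[0,0,0],"rot":[0,0,0],"jaw":0.01},{"translation":[0,0,0],"rot":[0,0,0],"jaw":0.01},{"translation":[0,0,0],"rot":[0,0,0],"jaw":0.01}]' 30
python3 -c "
from h import *; rel([.498,.0535,.118],88.5)"
```

```text
clock: 4.5
position: [0.4983, 0.0535, 0.1191]
ee_rot: [2.249, 2.192, 0.001]
force: [0.6, -0.8, 4.2]
width: 0.193
t 4.5 pos [0.4983 0.0535 0.1191] yaw 88.53 down [ 0.001  0.    -1.   ] delta tool [ 0.     -0.0003  0.0011] turn z 0.03 F [ 0.56 -0.81  4.22] M [ 0.004 -0.063  0.038] w 17.7 j [ 0.19  0.44 -0.53  1.98  0.3   0.8  -0.53]
```

The bar is gripped (17.7 mm) with almost no side force. Now anticlockwise, watching the moment.

```bash
python3 -m creep '[{"translation":[0,0,0],"rot":[0,0,-5],"jaw":0.01},{"translation":[0,0,0],"rot":[0,0,-5],"jaw":0.01},{"translation":[0,0,0],"rot":[0,0,0],"jaw":0.01}]' 30
python3 -c "
from h import *; rel([.498,.0535,.119],88.5)"
python3 -m creep '[{"translation":[0,0,0],"rot":[0,0,-5],"jaw":0.01},{"translation":[0,0,0],"rot":[0,0,-5],"jaw":0.01},{"translation":[0,0,0],"rot":[0,0,0],"jaw":0.01}]' 30
python3 -c "
from h import *; rel([.498,.0535,.119],88.5)"
```

```text
clock: 4.75
position: [0.4987, 0.0535, 0.1191]
ee_rot: [2.046, 2.383, 0.002]
force: [2.2, 0.6, 3.2]
width: 0.197
t 4.75 pos [0.4987 0.0535 0.1191] yaw 98.71 down [ 0.001  0.001 -1.   ] delta tool [ 0.0001 -0.0007  0.0001] turn z 10.21 F [2.2  0.65 3.2 ] M [ 0.003 -0.377 -0.271] w 18.11 j [ 0.22  0.45 -0.57  1.98  0.33  0.81 -0.38]
clock: 5.0
position: [0.499, 0.0524, 0.119]
ee_rot: [1.836, 2.548, 0.001]
force: [4.0, -4.5, 3.4]
width: 0.219
t 5.0 pos [0.499  0.0524 0.119 ] yaw 108.44 down [ 0.001 -0.    -1.   ] delta tool [ 0.0013 -0.0006 -0.    ] turn z 19.94 F [ 3.95 -4.45  3.44] M [-0.767 -0.894 -0.921] w 20.11 j [ 0.25  0.46 -0.61  1.97  0.36  0.82 -0.24]
```

The moment (-0.92 N m) is far above a click, and the jaws have been forced open a bit. I'll look before turning further.

```bash
python3 - <<'E'
from h import *
import cv2
for n,(u,v) in (('top',(246,250)),('scene',(327,185))):
    im=optics.get_image(n)[v-50:v+50,u-65:u+65,::-1]; cv2.imwrite(f'pics/{n}2.png',cv2.resize(im,None,fx=6,fy=6,interpolation=cv2.INTER_CUBIC))
E
```

```text
(no output)
```

View pics/scene2.png

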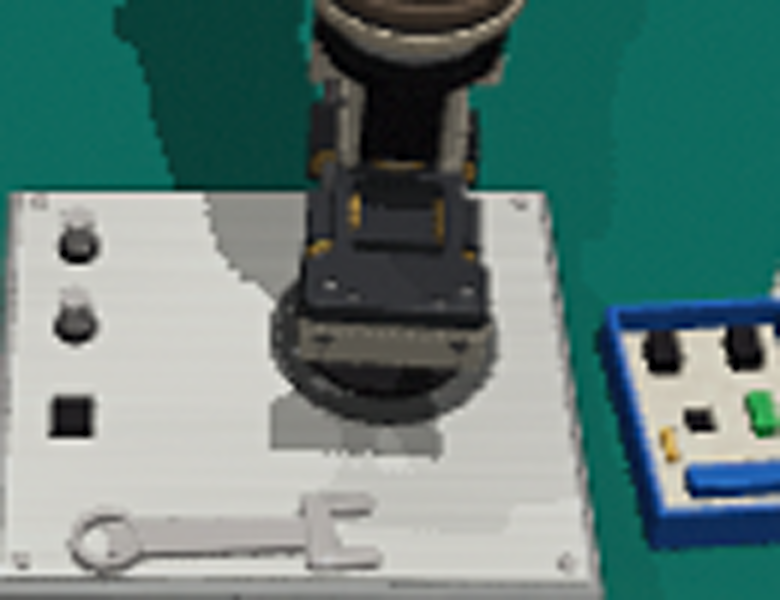

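View pics/top2.png

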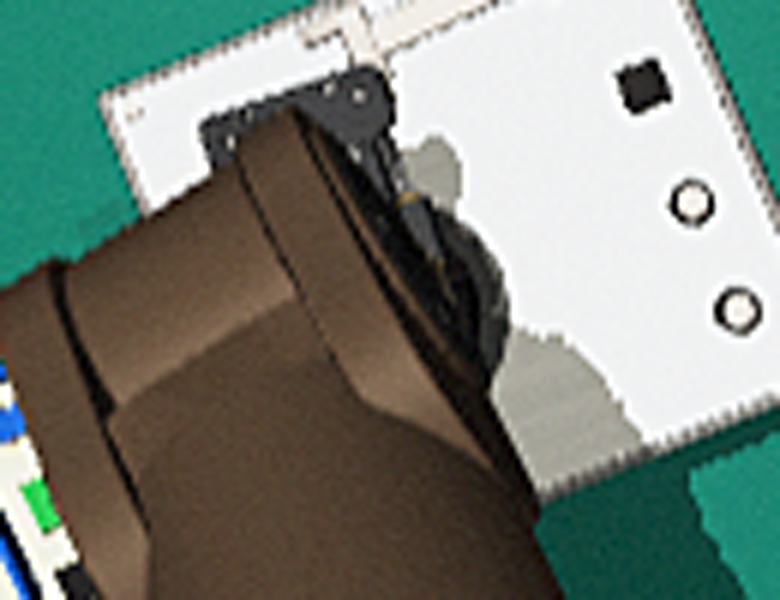

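```bash
python3 -m creep '[{"translation":[0,0,0],"rot":[0,0,0],"jaw":0.01},{"translation":[0,0,0],"rot":[0,0,0],"jaw":0.01}]' 30
python3 -c "
from h import *; rel([.498,.0535,.119],88.5); print(arm.observe()['joint_efforts'].round(2))"
```

```text
clock: 5.27
position: [0.4989, 0.0524, 0.119]
ee_rot: [1.844, 2.542, 0.001]
force: [5.2, -4.0, 1.9]
width: 0.221
t 5.27 pos [0.4989 0.0524 0.119 ] yaw 108.1 down [ 0.002 -0.    -1.   ] delta tool [ 0.0013 -0.0006 -0.    ] turn z 19.6 F [ 5.18 -3.98  1.93] M [-0.796 -1.064 -0.811] w 20.27 j [ 0.25  0.46 -0.61  1.98  0.36  0.81 -0.24]
[ -2.85 -53.36 -10.28 -20.44  -0.86   0.63   0.85]
```

The resistance is static, at 0.8 N m. I'll let go, back off and see where the bar actually is.

```bash
python3 -m creep '[{"translation":[0,0,0],"rot":[0,0,0],"jaw":0.05},{"translation":[0,0,0],"rot":[0,0,0],"jaw":0.05},{"translation":[0,0,0],"rot":[0,0,0],"jaw":0.05},{"translation":[0,0,0],"rot":[0,0,0],"jaw":0.05}]' 30
python3 -c "
from h import *; rel([.498,.0535,.119],88.5)"
python3 -m creep '[{"translation":[0,0,-0.04],"rot":[0,0,0],"jaw":0.05},{"translation":[0,0,-0.04],"rot":[0,0,0],"jaw":0.05},{"translation":[-0.04,0,-0.04],"rot":[0,0,0],"jaw":0.05},{"translation":[-0.04,-0.04,0],"rot":[0,0,0],"jaw":0.05},{"translation":[-0.04,-0.04,0],"rot":[0,0,0],"jaw":0.05}]'
python3 - <<'E'
from h import *
import cv2
rel([.498,.0535,.119],88.5)
for n,(u,v) in (('top',(246,250)),('scene',(327,185))):
    im=optics.get_image(n)[:,:,::-1]; cv2.imwrite(f'pics/{n}3f.png',im);im=im[v-50:v+50,u-65:u+65]; cv2.imwrite(f'pics/{n}3.png',cv2.resize(im,None,fx=6,fy=6,interpolation=cv2.INTER_CUBIC))
E
```

```text
clock: 5.6
position: [0.4972, 0.0537, 0.1184]
ee_rot: [-1.835, -2.549, 0.001]
force: [-0.9, 0.4, 0.3]
width: 0.46
t 5.6 pos [0.4972 0.0537 0.1184] yaw 108.49 down [-0.001 -0.    -1.   ] delta tool [-0.0004  0.0007 -0.0006] turn z 19.99 F [-0.92  0.45  0.26] M [-0.013 -0.149 -0.045] w 42.19 j [ 0.25  0.46 -0.61  1.98  0.36  0.82 -0.24]
clock: 6.02
position: [0.4715, -0.049, 0.23]
ee_rot: [1.831, 2.549, 0.004]
force: [0.2, -0.7, -0.4]
width: 0.541
t 6.02 pos [ 0.4715 -0.049   0.23  ] yaw 108.63 down [ 0.004  0.    -1.   ] delta tool [0.0888 0.0574 0.1111] turn z 20.13 F [ 0.15 -0.75 -0.38] M [-0.055 -0.123  0.044] w 49.71 j [ 0.53  0.27 -0.66  1.9   0.19  1.02  0.12]
```

View pics/scene3.png

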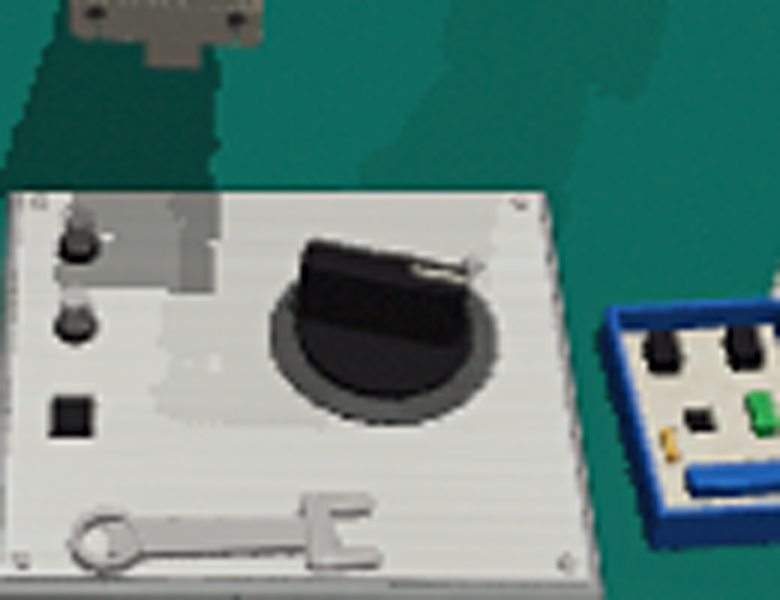

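View pics/top3.png

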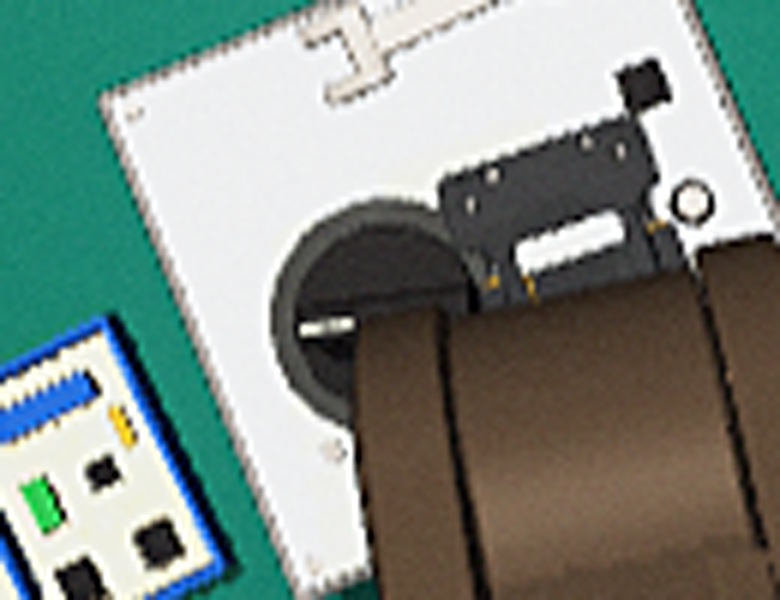

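After release the bar rests at about 97°, the two-click position (157 − 60). It started about 8° off that. I'll regrip, aligned at 97° and with more force, then turn on.

```bash
python3 - <<'E'
from h import *
import cv2
for n in('top','scene'):
    im=cv2.imread(f'pics/{n}3f.png'); c=proj(n,[.498,.0535,.123]); K=12
    u0,v0=int(c[0])-25,int(c[1])-22
    big=cv2.resize(im[v0:v0+44,u0:u0+50],None,fx=K,fy=K,interpolation=cv2.INTER_NEAREST)
    for yaw,col in((97,(0,255,0)),(101,(0,0,255))):
        t=np.radians(yaw);P=[]
        for a,b in((.035,.0),(.026,.009),(-.04,.009),(-.04,-.009),(.026,-.009)):
            q=proj(n,[.498+a*np.cos(t)-b*np.sin(t),.0535+a*np.sin(t)+b*np.cos(t),.138]);P.append(((q-[u0,v0]+.5)*K).astype(int))
        cv2.polylines(big,[np.array(P)],True,col,1)
    cv2.imwrite(f'pics/{n}z3.png',big)
rel([.498,.0535,.23],97)
E
```

```text
t 6.12 pos [ 0.4671 -0.0559  0.2277] yaw 107.98 down [-0.003 -0.004 -1.   ] delta tool [ 0.0945  0.0631 -0.0028] turn z 10.98 F [-0.04  0.14  0.07] M [ 0.012 -0.146  0.001] w 50.1 j [ 0.54  0.27 -0.65  1.91  0.19  1.03  0.12]
```

View pics/scenez3.png

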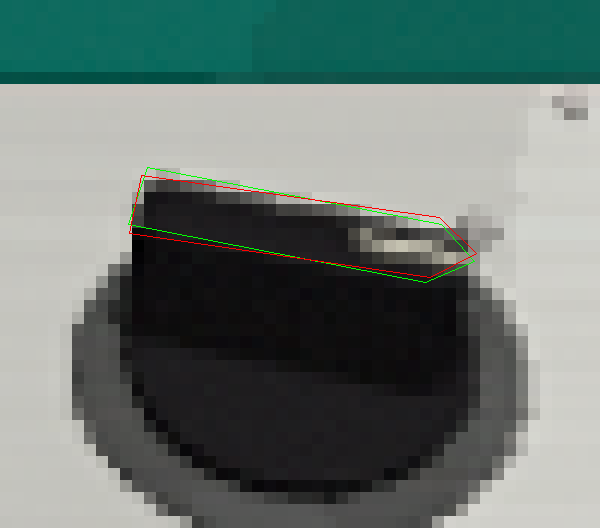

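View pics/topz3.png

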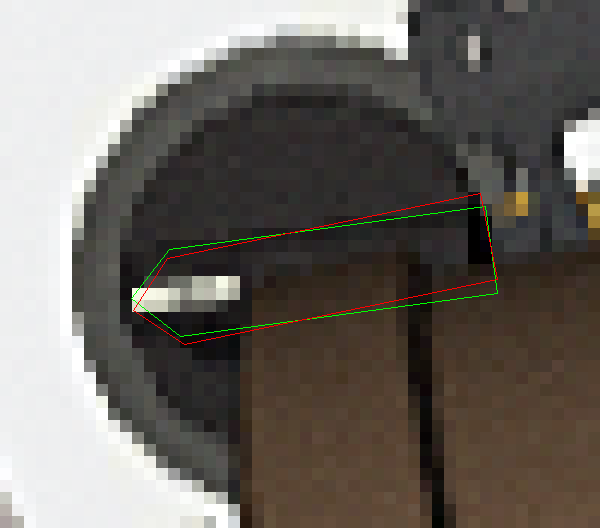

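```bash
python3 -m creep '[{"translation":[0.0315,0.021,0],"rot":[0,0,0],"jaw":0.05},{"translation":[0.0315,0.021,0],"rot":[0,0,0],"jaw":0.05},{"translation":[0.0315,0.021,0],"rot":[0,0,0],"jaw":0.05},{"translation":[0,0,0.03],"rot":[0,0,5.5],"jaw":0.05},{"translation":[0,0,0.03],"rot":[0,0,5.5],"jaw":0.05},{"translation":[0,0,0],"rot":[0,0,0],"jaw":0.05},{"translation":[0,0,0],"rot":[0,0,0],"jaw":0.05}]'
python3 -c "
from h import *; rel([.498,.0535,.119],97)"
```

```text
clock: 6.7
position: [0.4984, 0.0605, 0.1673]
ee_rot: [-2.065, -2.364, 0.005]
force: [0.3, 0.6, 1.1]
width: 0.542
t 6.7 pos [0.4984 0.0605 0.1673] yaw 97.73 down [-0.004 -0.001 -1.   ] delta tool [-0.0069 -0.0011  0.0483] turn z 0.73 F [0.28 0.56 1.14] M [ 0.06  -0.142  0.032] w 49.76 j [ 0.25  0.39 -0.62  1.92  0.28  0.92 -0.37]
```

```bash
python3 -m creep '[{"translation":[-0.0069,-0.0011,0],"rot":[0,0,0.7],"jaw":0.05},{"translation":[0,0,0.024],"rot":[0,0,0],"jaw":0.05},{"translation":[0,0,0.024],"rot":[0,0,0],"jaw":0.05},{"translation":[0,0,0],"rot":[0,0,0],"jaw":0.05},{"translation":[0,0,0],"rot":[0,0,0],"jaw":0.05}]'
python3 -c "
from h import *; rel([.498,.0535,.119],97)"
```

```text
clock: 7.12
position: [0.4997, 0.0527, 0.1211]
ee_rot: [-2.085, -2.35, 0.001]
force: [1.4, -0.0, 0.4]
width: 0.541
t 7.12 pos [0.4997 0.0527 0.1211] yaw 96.83 down [-0. -0. -1.] delta tool [ 0.001  -0.0016  0.0021] turn z -0.17 F [ 1.41 -0.    0.42] M [-0.013 -0.167 -0.012] w 49.7 j [ 0.23  0.45 -0.58  1.97  0.34  0.82 -0.42]
```

```bash
python3 -m creep '[{"translation":[0.001,-0.0015,0.0015],"rot":[0,0,0],"jaw":0.03},{"translation":[0,0,0],"rot":[0,0,0],"jaw":0.02},{"translation":[0,0,0],"rot":[0,0,0],"jaw":0.01},{"translation":[0,0,0],"rot":[0,0,0],"jaw":0.01},{"translation":[0,0,0],"rot":[0,0,0],"jaw":0.01},{"translation":[0,0,0],"rot":[0,0,0],"jaw":0.01}]' 55
python3 -c "
from h import *; rel([.498,.0535,.119],97)"
python3 -m creep '[{"translation":[0,0,0],"rot":[0,0,-5],"jaw":0.01},{"translation":[0,0,0],"rot":[0,0,-3],"jaw":0.01},{"translation":[0,0,0],"rot":[0,0,0],"jaw":0.01}]'
python3 -c "
from h import *; rel([.498,.0535,.119],97)"
```

```text
clock: 7.62
position: [0.4986, 0.0544, 0.1192]
ee_rot: [2.084, 2.349, 0.001]
force: [-0.8, 0.1, 4.0]
width: 0.194
t 7.62 pos [0.4986 0.0544 0.1192] yaw 96.84 down [ 0.001  0.    -1.   ] delta tool [-0.0008 -0.0007  0.0002] turn z -0.16 F [-0.81  0.08  4.04] M [-0.123  0.002  0.002] w 17.78 j [ 0.23  0.45 -0.58  1.98  0.34  0.81 -0.43]
clock: 7.87
position: [0.4988, 0.0539, 0.1191]
ee_rot: [1.917, 2.488, 0.001]
force: [1.9, -1.7, 3.2]
width: 0.2
t 7.87 pos [0.4988 0.0539 0.1191] yaw 104.78 down [ 0.001  0.    -1.   ] delta tool [-0.0002 -0.0008  0.0001] turn z 7.78 F [ 1.88 -1.75  3.19] M [-0.257 -0.141 -1.432] w 18.38 j [ 0.26  0.46 -0.62  1.97  0.36  0.82 -0.31]
```

The moment is now -1.43 N m after only 8°, so the knob is truly held in this direction. As a diagnostic I'll come back through neutral to where it started (88.5°, same click) and log the moment against angle.

```bash
python3 -m creep '[{"translation":[0,0,0],"rot":[0,0,4],"jaw":0.01},{"translation":[0,0,0],"rot":[0,0,0],"jaw":0.01}]'|grep clock
python3 -c "
from h import *; rel([.498,.0535,.119],97)"
python3 -m creep '[{"translation":[0,0,0],"rot":[0,0,4],"jaw":0.01},{"translation":[0,0,0],"rot":[0,0,0],"jaw":0.01}]'|grep clock
python3 -c "
from h import *; rel([.498,.0535,.119],97)"
python3 -m creep '[{"translation":[0,0,0],"rot":[0,0,4],"jaw":0.01},{"translation":[0,0,0],"rot":[0,0,0],"jaw":0.01}]'|grep clock
python3 -c "
from h import *; rel([.498,.0535,.119],97)"
python3 -m creep '[{"translation":[0,0,0],"rot":[0,0,4],"jaw":0.01},{"translation":[0,0,0],"rot":[0,0,0],"jaw":0.01}]'|grep clock
python3 -c "
from h import *; rel([.498,.0535,.119],97)"
```

```text
clock: 8.03
t 8.03 pos [0.4987 0.0538 0.1191] yaw 100.5 down [ 0.001 -0.    -1.   ] delta tool [-0.0002 -0.0007  0.0001] turn z 3.5 F [ 1.39 -2.55  4.37] M [-0.51  -0.381 -0.59 ] w 17.87 j [ 0.24  0.45 -0.6   1.98  0.35  0.81 -0.37]
clock: 8.2
t 8.2 pos [0.4986 0.054  0.1191] yaw 96.75 down [ 0.001 -0.001 -1.   ] delta tool [-0.0004 -0.0007  0.0001] turn z -0.25 F [-0.11 -3.98  4.98] M [-0.725 -0.601  0.269] w 17.77 j [ 0.23  0.45 -0.58  1.98  0.34  0.81 -0.43]
clock: 8.37
t 8.37 pos [0.4985 0.0542 0.1191] yaw 92.92 down [ 0.002 -0.001 -1.   ] delta tool [-0.0007 -0.0006  0.0001] turn z -4.08 F [ 0.41 -3.37  6.28] M [-0.616 -0.575  1.197] w 17.54 j [ 0.22  0.45 -0.57  1.98  0.33  0.81 -0.49]
clock: 8.53
t 8.53 pos [0.4984 0.0546 0.1191] yaw 88.99 down [ 0.001 -0.001 -1.   ] delta tool [-0.0011 -0.0004  0.0001] turn z -8.01 F [ 0.59 -3.22  5.63] M [-0.449 -0.462  1.626] w 18.49 j [ 0.2   0.44 -0.55  1.98  0.32  0.8  -0.54]
```

It's blocked both ways under the firm grip, although it moved 8° easily under the first one. That looks like the grip itself binding the knob. I'll look closely at the jaws.

```bash
python3 - <<'E'
from h import *
import cv2
n='scene'
im=optics.get_image(n)[:,:,::-1]; im=im[120:225,270:390]; cv2.imwrite(f'pics/s4.png',cv2.resize(im,None,fx=6.6,fy=5.7,interpolation=cv2.INTER_NEAREST))
for z in (.138,.123,.100,.093): print(z,proj(n,[.498,.0535,z]))
R=Ro.from_rotvec(arm.observe()['ee_rot']).as_matrix();p=arm.observe()['position']
for d in (-.05,-.02,-.005,.0,.014): print(d,((proj(n,p+R@[0,.009,d])-[270,120])*[6.6,5.7]).round(),((proj(n,p+R@[0,-.009,d])-[270,120])*[6.6,5.7]).round())
E
```

```text
0.138 [326.85791719 178.69884509]
0.123 [326.40738159 182.56270188]
0.1 [325.73578803 188.32238286]
0.093 [325.53585842 190.03700736]
-0.05 [376. 302.] [392. 275.]
-0.02 [370. 347.] [385. 321.]
-0.005 [367. 369.] [382. 343.]
0.0 [366. 377.] [381. 350.]
0.014 [363. 397.] [378. 371.]
```

View pics/s4.png

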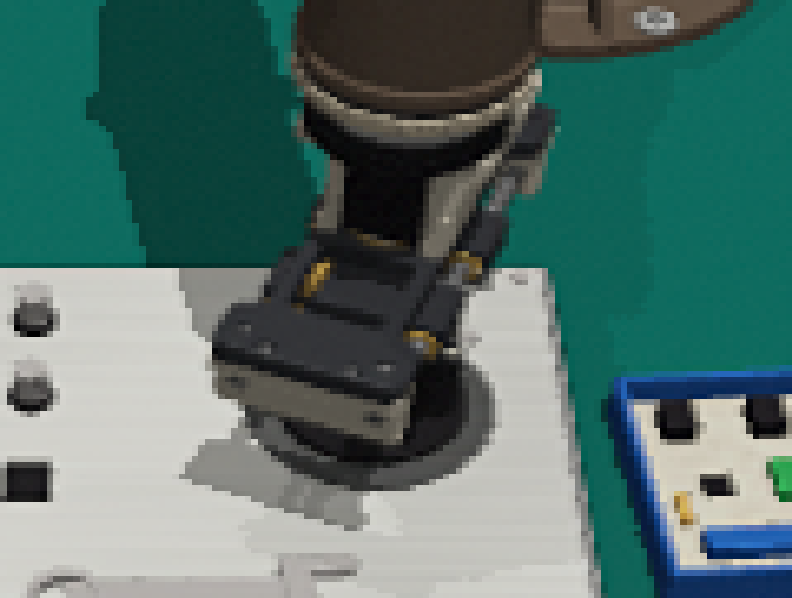

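```bash
python3 -m creep '[{"translation":[0,0,0],"rot":[0,0,0],"jaw":0.01},{"translation":[0,0,0],"rot":[0,0,0],"jaw":0.01},{"translation":[0,0,0],"rot":[0,0,0],"jaw":0.01}]' 10 | grep clock
python3 -c "
from h import *; rel([.498,.0535,.119],97)"
python3 -m creep '[{"translation":[0,0,-0.004],"rot":[0,0,0],"jaw":0.01},{"translation":[0,0,0],"rot":[0,0,0],"jaw":0.01},{"translation":[0,0,0],"rot":[0,0,0],"jaw":0.01}]' 10 | grep clock
python3 -c "
from h import *; rel([.498,.0535,.123],97)"
```

```text
clock: 8.83
t 8.83 pos [0.4984 0.0548 0.119 ] yaw 88.98 down [ 0.001  0.    -1.   ] delta tool [-0.0013 -0.0004  0.    ] turn z -8.02 F [1.18 0.13 6.26] M [-0.138 -0.417  0.301] w 19.86 j [ 0.2   0.44 -0.55  1.98  0.32  0.8  -0.54]
clock: 9.08
t 9.08 pos [0.4984 0.0547 0.1225] yaw 88.93 down [ 0.001  0.001 -1.   ] delta tool [-0.0012 -0.0004 -0.0005] turn z -8.07 F [ 5.01  0.69 -4.24] M [ 0.202 -1.11   0.159] w 19.74 j [ 0.21  0.44 -0.55  1.98  0.31  0.81 -0.54]
```

Still unclear, so I'll take the squeeze away: jaws held loosely at 26 mm, driving the bar anticlockwise by the pad edges.

```bash
python3 -m creep '[{"translation":[0,0,0],"rot":[0,0,-2],"jaw":0.026},{"translation":[0,0,0],"rot":[0,0,-6],"jaw":0.026},{"translation":[0,0,0],"rot":[0,0,0],"jaw":0.026},{"translation":[0,0,0],"rot":[0,0,0],"jaw":0.026}]' 40 | grep clock
python3 -c "
from h import *; rel([.498,.0535,.123],97)"
python3 -m creep '[{"translation":[0,0,0],"rot":[0,0,-6],"jaw":0.026},{"translation":[0,0,0],"rot":[0,0,-6],"jaw":0.026},{"translation":[0,0,0],"rot":[0,0,0],"jaw":0.026}]' 40 | grep clock
python3 -c "
from h import *; rel([.498,.0535,.123],97)"
python3 -m creep '[{"translation":[0,0,0],"rot":[0,0,-5],"jaw":0.026},{"translation":[0,0,0],"rot":[0,0,0],"jaw":0.026}]' 40 | grep clock
python3 -c "
from h import *; rel([.498,.0535,.123],97)"
```

```text
clock: 9.42
t 9.42 pos [0.4974 0.0543 0.1224] yaw 96.71 down [-0.001  0.    -1.   ] delta tool [-0.0008  0.0005 -0.0006] turn z -0.29 F [-0.65  0.1   0.44] M [-0.01  -0.125  0.024] w 26.01 j [ 0.23  0.45 -0.59  1.97  0.33  0.82 -0.42]
clock: 9.67
t 9.67 pos [0.4977 0.0542 0.1225] yaw 108.96 down [-0.001 -0.    -1.   ] delta tool [-0.0007  0.0001 -0.0005] turn z 11.96 F [ 0.29 -0.31  0.09] M [-0.003 -0.16  -0.01 ] w 26.14 j [ 0.27  0.46 -0.64  1.97  0.37  0.83 -0.24]
clock: 9.83
t 9.83 pos [0.4979 0.0542 0.1226] yaw 113.76 down [-0.  0. -1.] delta tool [-0.0007 -0.0002 -0.0004] turn z 16.76 F [ 0.69 -0.01 -0.32] M [ 0.025 -0.138 -0.02 ] w 26.0 j [ 0.29  0.46 -0.66  1.97  0.38  0.83 -0.17]
```

```bash
python3 -m creep '[{"translation":[0,0,0],"rot":[0,0,0],"jaw":0.022},{"translation":[0,0,0],"rot":[0,0,0],"jaw":0.022},{"translation":[0,0,0],"rot":[0,0,0],"jaw":0.022}]' 40 | grep clock
python3 -c "
from h import *; rel([.498,.0535,.123],97)"
python3 -m creep '[{"translation":[0,0,0],"rot":[0,0,-4],"jaw":0.022},{"translation":[0,0,0],"rot":[0,0,0],"jaw":0.022}]' 40 | grep clock
python3 -c "
from h import *; rel([.498,.0535,.123],97)"
```

```text
clock: 10.08
t 10.08 pos [0.4985 0.0546 0.1227] yaw 113.63 down [ 0.001  0.001 -1.   ] delta tool [-0.0008 -0.0009 -0.0003] turn z 16.63 F [ 4.14  1.23 -5.09] M [ 0.314 -0.951 -0.24 ] w 22.42 j [ 0.28  0.46 -0.66  1.97  0.38  0.83 -0.17]
clock: 10.25
t 10.25 pos [0.4986 0.0546 0.1227] yaw 117.84 down [ 0.001  0.001 -1.   ] delta tool [-0.0006 -0.001  -0.0003] turn z 20.84 F [ 4.37  2.47 -4.42] M [ 0.377 -0.855 -1.02 ] w 23.34 j [ 0.3   0.47 -0.68  1.97  0.39  0.84 -0.11]
```

```bash
python3 -m creep '[{"translation":[0,0,0],"rot":[0,0,0],"jaw":0.01},{"translation":[0,0,0],"rot":[0,0,0],"jaw":0.01},{"translation":[0,0,0],"rot":[0,0,0],"jaw":0.01},{"translation":[0,0,0],"rot":[0,0,0],"jaw":0.01}]' 60 | grep clock
python3 -c "
from h import *; rel([.498,.0535,.123],97); print(arm.observe()['joint_efforts'].round(2))"
```

```text
clock: 10.58
t 10.58 pos [0.4986 0.0545 0.1227] yaw 117.58 down [ 0.001  0.001 -1.   ] delta tool [-0.0006 -0.001  -0.0003] turn z 20.58 F [ 4.61  2.63 -6.19] M [ 0.368 -0.895 -1.153] w 21.97 j [ 0.3   0.47 -0.68  1.97  0.39  0.84 -0.11]
[ 5.000e-02 -5.686e+01 -9.040e+00 -2.210e+01  6.000e-01  1.610e+00
  1.160e+00]
```

The jaws closed from 23.3 to 22.0 mm at the same tool angle, so the knob is giving way. I'll continue anticlockwise at 60 N.

```bash
python3 -m creep '[{"translation":[0,0,0],"rot":[0,0,-3],"jaw":0.01},{"translation":[0,0,0],"rot":[0,0,0],"jaw":0.01},{"translation":[0,0,0],"rot":[0,0,0],"jaw":0.01}]' 60 | grep clock
python3 -c "
from h import *; rel([.498,.0535,.123],97)"
python3 -m creep '[{"translation":[0,0,0],"rot":[0,0,-3],"jaw":0.01},{"translation":[0,0,0],"rot":[0,0,0],"jaw":0.01},{"translation":[0,0,0],"rot":[0,0,0],"jaw":0.01}]' 60 | grep clock
python3 - <<'E'
from h import *
rel([.498,.0535,.123],97)
import cv2
im=optics.get_image('scene')[:,:,::-1]; im=im[120:225,270:390]; cv2.imwrite(f'pics/s5.png',cv2.resize(im,None,fx=6.6,fy=5.7,interpolation=cv2.INTER_NEAREST))
E
```

```text
clock: 10.83
t 10.83 pos [0.4989 0.055  0.1228] yaw 120.77 down [ 0.002  0.001 -1.   ] delta tool [-0.0008 -0.0015 -0.0002] turn z 23.77 F [ 4.83  3.4  -4.45] M [ 0.612 -1.285  0.27 ] w 17.12 j [ 0.31  0.47 -0.69  1.97  0.4   0.84 -0.07]
clock: 11.08
t 11.08 pos [0.4989 0.055  0.1229] yaw 123.8 down [ 0.002  0.001 -1.   ] delta tool [-0.0007 -0.0016 -0.0001] turn z 26.8 F [ 5.75  2.21 -4.85] M [ 0.551 -1.337  0.452] w 17.75 j [ 0.32  0.47 -0.7   1.97  0.41  0.84 -0.02]
```

View pics/s5.png

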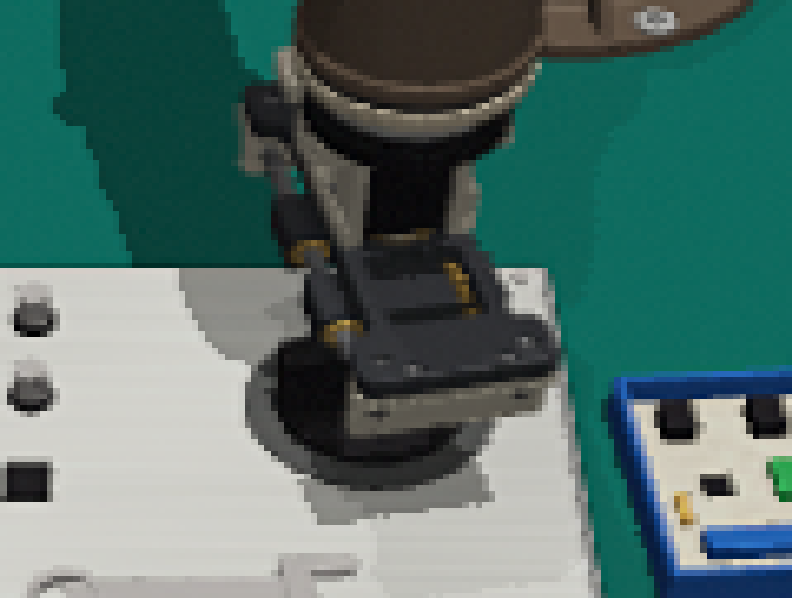

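It snapped over one click: the width is back to 17.7 mm and the moment has reversed. The clicks are stiffer than stated, needing about 1.2–1.6 N m. On to the next.

```bash
python3 -m creep '[{"translation":[0,0,0],"rot":[0,0,-4],"jaw":0.01},{"translation":[0,0,0],"rot":[0,0,0],"jaw":0.01}]' 60 | grep clock
python3 -c "
from h import *; rel([.498,.0535,.121],127)"
python3 -m creep '[{"translation":[0,0,0.0015],"rot":[0,0,-6],"jaw":0.01},{"translation":[0,0,0],"rot":[0,0,-6],"jaw":0.01},{"translation":[0,0,0],"rot":[0,0,0],"jaw":0.01}]' 60 | grep clock
python3 -c "
from h import *; rel([.498,.0535,.121],127)"
python3 -m creep '[{"translation":[0,0,0],"rot":[0,0,-5],"jaw":0.01},{"translation":[0,0,0],"rot":[0,0,0],"jaw":0.01},{"translation":[0,0,0],"rot":[0,0,0],"jaw":0.01}]' 60 | grep clock
python3 -c "
from h import *; rel([.498,.0535,.121],127)"
python3 -m creep '[{"translation":[0,0,0],"rot":[0,0,-4],"jaw":0.01},{"translation":[0,0,0],"rot":[0,0,0],"jaw":0.01},{"translation":[0,0,0],"rot":[0,0,0],"jaw":0.01}]' 60 | grep clock
python3 -c "
from h import *; rel([.498,.0535,.121],127)"
```

```text
clock: 11.3
t 11.3 pos [0.4989 0.055  0.1229] yaw 127.93 down [ 0.002  0.001 -1.   ] delta tool [-0.0006 -0.0017  0.0019] turn z 0.93 F [ 5.72  3.93 -4.71] M [ 0.621 -1.063 -0.324] w 17.85 j [ 0.33  0.48 -0.72  1.97  0.42  0.85  0.04]
clock: 11.55
t 11.55 pos [0.4998 0.0544 0.1226] yaw 139.84 down [ 0.003  0.001 -1.   ] delta tool [ 0.0008 -0.0019  0.0016] turn z 12.84 F [ 3.28  0.89 10.77] M [ 0.136 -0.272 -1.978] w 19.18 j [ 0.36  0.5  -0.77  1.96  0.45  0.86  0.22]
clock: 11.8
t 11.8 pos [0.5004 0.0538 0.1226] yaw 144.45 down [ 0.004  0.    -1.   ] delta tool [ 0.0018 -0.0016  0.0016] turn z 17.45 F [ 5.38 -2.35  8.74] M [-0.258 -0.938 -1.917] w 20.73 j [ 0.38  0.5  -0.79  1.96  0.47  0.87  0.28]
clock: 12.05
t 12.05 pos [0.5008 0.0534 0.1226] yaw 148.38 down [ 0.004  0.    -1.   ] delta tool [ 0.0024 -0.0014  0.0016] turn z 21.38 F [ 5.66 -2.39  6.92] M [-0.399 -1.193 -2.279] w 22.05 j [ 0.39  0.51 -0.81  1.96  0.48  0.87  0.34]
```

Still 2.3 N m, and it appeared after I lowered the tool (Fz +9). Maybe the fingertips bear on something below. I'll regrip about 6 mm higher, aligned at 127°, with a moderate force.

```bash
python3 -m creep '[{"translation":[0,0,0],"rot":[0,0,0],"jaw":0.035},{"translation":[0,0,0],"rot":[0,0,0],"jaw":0.035},{"translation":[0,0,-0.005],"rot":[0,0,7],"jaw":0.035},{"translation":[0,0,0],"rot":[0,0,7],"jaw":0.035},{"translation":[0,0,0],"rot":[0,0,7],"jaw":0.035},{"translation":[0,0,0],"rot":[0,0,0],"jaw":0.035},{"translation":[0,0,0],"rot":[0,0,0],"jaw":0.035}]' 25 | grep clock
python3 -c "
from h import *; rel([.498,.0535,.127],127)
import cv2
im=optics.get_image('scene')[:,:,::-1]; im=im[120:225,270:390]; cv2.imwrite(f'pics/s6.png',cv2.resize(im,None,fx=6.6,fy=5.7,interpolation=cv2.INTER_NEAREST))"
```

```text
clock: 12.63
t 12.63 pos [0.4974 0.0543 0.126 ] yaw 128.04 down [-0.001 -0.001 -1.   ] delta tool [-0.001 -0.    -0.001] turn z 1.04 F [ 0.16 -0.38  0.42] M [ 0.023 -0.11   0.026] w 34.8 j [ 0.33  0.47 -0.73  1.96  0.41  0.86  0.05]
```

View pics/s6.png

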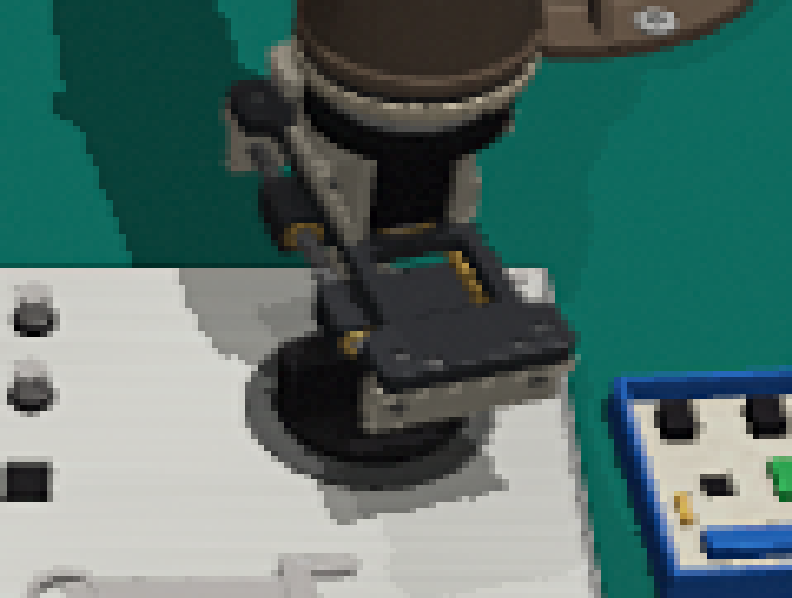

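```bash
python3 -m creep '[{"translation":[-0.0005,0,-0.001],"rot":[0,0,1],"jaw":0.02},{"translation":[0,0,0],"rot":[0,0,0],"jaw":0.01},{"translation":[0,0,0],"rot":[0,0,0],"jaw":0.01},{"translation":[0,0,0],"rot":[0,0,0],"jaw":0.01}]' 25 | grep clock
python3 -c "
from h import *; rel([.498,.0535,.127],127)"
python3 -m creep '[{"translation":[0,0,0],"rot":[0,0,-4],"jaw":0.01},{"translation":[0,0,0],"rot":[0,0,0],"jaw":0.01}]' 25 | grep clock
python3 -c "
from h import *; rel([.498,.0535,.127],127)"
python3 -m creep '[{"translation":[0,0,0],"rot":[0,0,-4],"jaw":0.01},{"translation":[0,0,0],"rot":[0,0,0],"jaw":0.01}]' 25 | grep clock
python3 -c "
from h import *; rel([.498,.0535,.127],127)"
```

```text
clock: 13.02
t 13.02 pos [0.4993 0.0545 0.1273] yaw 126.89 down [ 0.002  0.001 -1.   ] delta tool [-0.     -0.0017  0.0003] turn z -0.11 F [ 3.84  2.78 -4.41] M [ 0.511 -0.961 -0.039] w 17.8 j [ 0.33  0.47 -0.72  1.96  0.41  0.86  0.03]
clock: 13.18
t 13.18 pos [0.4995 0.0544 0.1273] yaw 131.03 down [ 0.002  0.002 -1.   ] delta tool [ 0.0004 -0.0017  0.0003] turn z 4.03 F [ 5.22  3.12 -4.75] M [ 0.463 -1.179 -0.671] w 17.98 j [ 0.34  0.48 -0.74  1.96  0.42  0.86  0.09]
clock: 13.35
t 13.35 pos [0.4998 0.054  0.1273] yaw 134.99 down [ 0.002  0.001 -1.   ] delta tool [ 0.0009 -0.0017  0.0003] turn z 7.99 F [ 6.75  2.16 -5.4 ] M [ 0.279 -1.419 -0.811] w 19.2 j [ 0.35  0.48 -0.76  1.96  0.43  0.86  0.15]
```

```bash
python3 -m creep '[{"translation":[0,0,0],"rot":[0,0,-5],"jaw":0.01},{"translation":[0,0,0],"rot":[0,0,-5],"jaw":0.01},{"translation":[0,0,0],"rot":[0,0,0],"jaw":0.01},{"translation":[0,0,0],"rot":[0,0,0],"jaw":0.01}]' 60 | grep clock
python3 -c "
from h import *; rel([.498,.0535,.127],127)"
python3 -m creep '[{"translation":[0,0,0],"rot":[0,0,-3],"jaw":0.01},{"translation":[0,0,0],"rot":[0,0,-2],"jaw":0.01},{"translation":[0,0,0],"rot":[0,0,0],"jaw":0.01},{"translation":[0,0,0],"rot":[0,0,0],"jaw":0.01}]' 60 | grep clock
python3 -c "
from h import *; rel([.498,.0535,.127],127)"
```

```text
clock: 13.68
t 13.68 pos [0.5006 0.0533 0.1273] yaw 144.6 down [ 0.003  0.002 -1.   ] delta tool [ 0.0022 -0.0014  0.0003] turn z 17.6 F [ 8.85  0.89 -8.85] M [ 0.134 -2.076 -2.012] w 20.63 j [ 0.38  0.5  -0.8   1.95  0.46  0.88  0.3 ]
clock: 14.02
t 14.02 pos [0.5011 0.053  0.1273] yaw 149.5 down [ 0.004  0.002 -1.   ] delta tool [ 0.0029 -0.0011  0.0003] turn z 22.5 F [10.77 -0.26 -9.33] M [-0.036 -2.36  -2.515] w 21.95 j [ 0.4   0.51 -0.82  1.95  0.48  0.88  0.37]
```

```bash
python3 -m creep '[{"translation":[0,0,0],"rot":[0,0,-3],"jaw":0.01},{"translation":[0,0,0],"rot":[0,0,0],"jaw":0.01},{"translation":[0,0,0],"rot":[0,0,0],"jaw":0.01}]' 60 | grep clock
python3 -c "
from h import *; rel([.498,.0535,.127],127)"
python3 -m creep '[{"translation":[0,0,0],"rot":[0,0,-3],"jaw":0.01},{"translation":[0,0,0],"rot":[0,0,0],"jaw":0.01},{"translation":[0,0,0],"rot":[0,0,0],"jaw":0.01}]' 60 | grep clock
python3 -c "
from h import *; rel([.498,.0535,.127],127)
import cv2
im=optics.get_image('scene')[:,:,::-1]; im=im[120:225,270:390]; cv2.imwrite(f'pics/s7.png',cv2.resize(im,None,fx=6.6,fy=5.7,interpolation=cv2.INTER_NEAREST))"
```

```text
clock: 14.27
t 14.27 pos [0.5015 0.0525 0.1273] yaw 152.47 down [ 0.004  0.001 -1.   ] delta tool [ 0.0036 -0.0007  0.0003] turn z 25.47 F [ 12.71  -0.37 -12.1 ] M [-0.251 -2.768 -2.5  ] w 23.04 j [ 0.41  0.51 -0.83  1.95  0.49  0.89  0.41]
clock: 14.52
t 14.52 pos [0.5016 0.0526 0.1273] yaw 155.39 down [ 0.004  0.002 -1.   ] delta tool [ 0.0037 -0.0007  0.0003] turn z 28.39 F [ 13.43   0.08 -12.17] M [-0.186 -2.833 -3.235] w 23.24 j [ 0.42  0.51 -0.85  1.95  0.49  0.89  0.46]
```

View pics/s7.png

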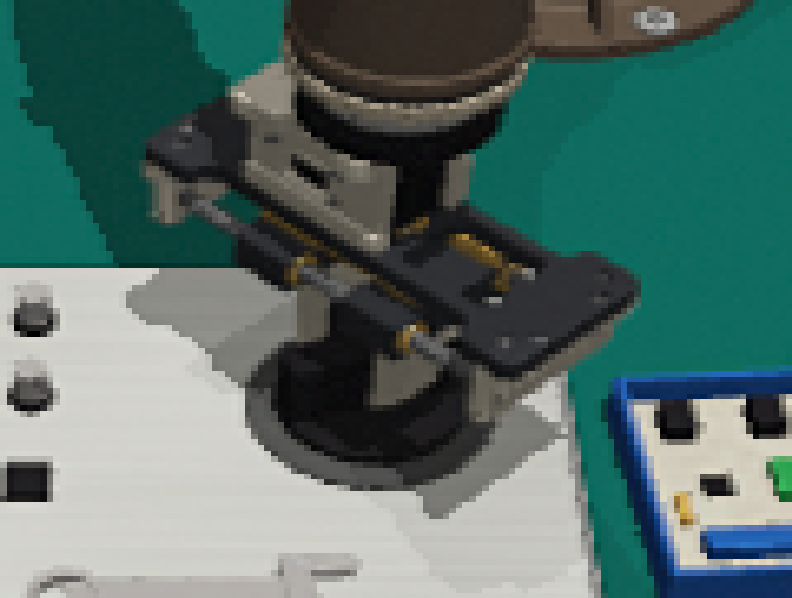

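3.2 N m and it's still held. I'll open, retreat and look at the pointer properly.

```bash
python3 -m creep '[{"translation":[0,0,0],"rot":[0,0,0],"jaw":0.05},{"translation":[0,0,0],"rot":[0,0,0],"jaw":0.05},{"translation":[0,0,0],"rot":[0,0,0],"jaw":0.05},{"translation":[0,0,-0.04],"rot":[0,0,0],"jaw":0.05},{"translation":[0,0,-0.04],"rot":[0,0,0],"jaw":0.05},{"translation":[0,0.03,-0.03],"rot":[0,0,0],"jaw":0.05},{"translation":[0.04,0.04,0],"rot":[0,0,0],"jaw":0.05},{"translation":[0.04,0.04,0],"rot":[0,0,0],"jaw":0.05},{"translation":[0.04,0.04,0],"rot":[0,0,0],"jaw":0.05},{"translation":[0.04,0.04,0],"rot":[0,0,0],"jaw":0.05}]' 60 | grep clock
python3 - <<'E'
from h import *
import cv2
rel([.498,.0535,.127],127)
for n,(u,v) in (('top',(246,250)),('scene',(327,185))):
    im=optics.get_image(n)[:,:,::-1]; cv2.imwrite(f'pics/{n}8f.png',im);im=im[v-50:v+50,u-65:u+65]; cv2.imwrite(f'pics/{n}8.png',cv2.resize(im,None,fx=6,fy=6,interpolation=cv2.INTER_NEAREST))
E
```

```text
clock: 15.4
t 15.4 pos [0.4499 0.2379 0.2368] yaw 155.84 down [ 0. -0. -1.] delta tool [-0.1194 -0.1485  0.1099] turn z 28.84 F [0.98 0.75 0.88] M [ 0.071 -0.235 -0.023] w 50.09 j [ 0.13  0.41 -0.95  1.8   0.37  1.12  0.2 ]
```

View pics/scene8.png

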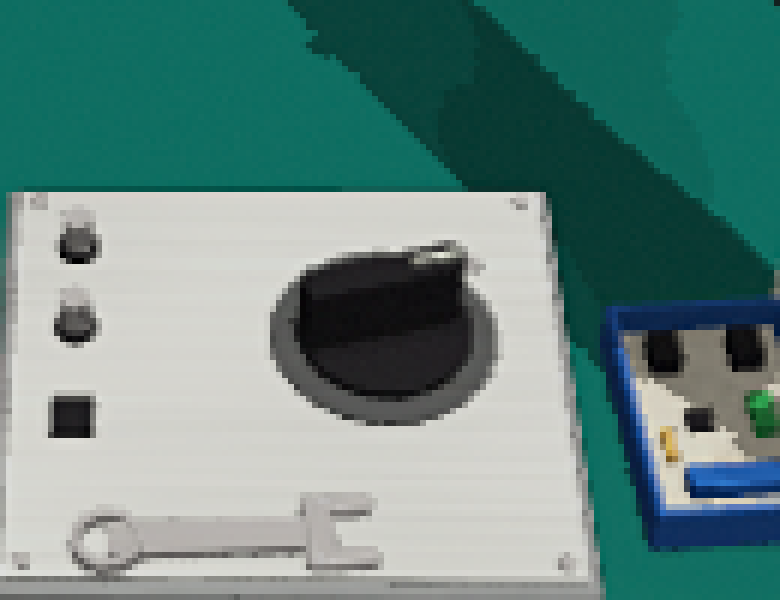

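View pics/top8.png

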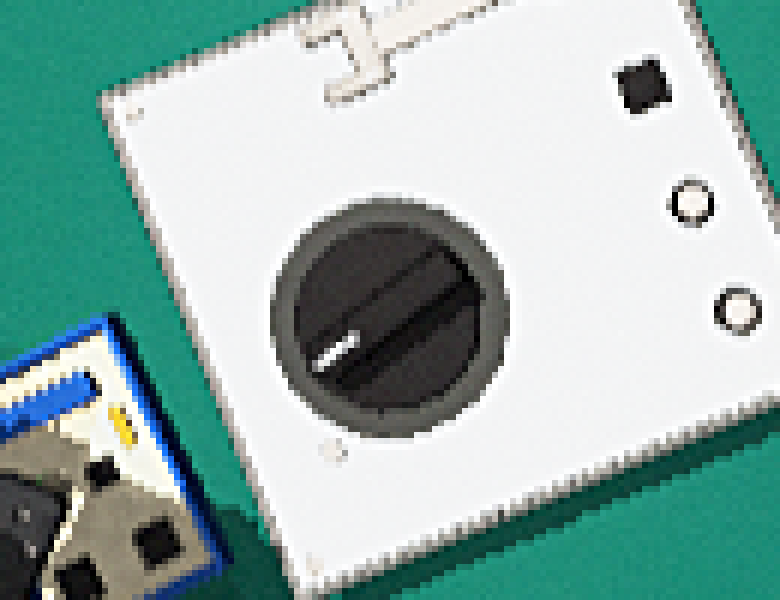

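```bash
python3 - <<'E'
from h import *
t=np.radians(155.4);p=np.array([.5016,.0526,.1273]);x=np.array([np.cos(t),np.sin(t),0]);y=np.array([np.sin(t),-np.cos(t),0])
for d in(-.047,-.03,-.014,.014):
    for s in(-.065,-.03,-.0116,.0116,.03,.065):
        q=p+y*s-np.array([0,0,d]); print(d,s,((proj('scene',q)-[270,120])*[6.6,5.7]).round())
E
```

```text
-0.047 -0.065 [258. 210.]
-0.047 -0.03 [322. 249.]
-0.047 -0.0116 [356. 271.]
-0.047 0.0116 [400. 298.]
-0.047 0.03 [435. 319.]
-0.047 0.065 [505. 362.]
-0.03 -0.065 [256. 237.]
-0.03 -0.03 [319. 276.]
-0.03 -0.0116 [353. 297.]
-0.03 0.0116 [396. 324.]
-0.03 0.03 [431. 346.]
-0.03 0.065 [499. 388.]
-0.014 -0.065 [255. 261.]
-0.014 -0.03 [316. 300.]
-0.014 -0.0116 [350. 321.]
-0.014 0.0116 [392. 348.]
-0.014 0.03 [427. 370.]
-0.014 0.065 [494. 412.]
0.014 -0.065 [252. 302.]
0.014 -0.03 [312. 341.]
0.014 -0.0116 [345. 362.]
0.014 0.0116 [386. 389.]
0.014 0.03 [420. 410.]
0.014 0.065 [486. 453.]
```

View pics/top8f.png

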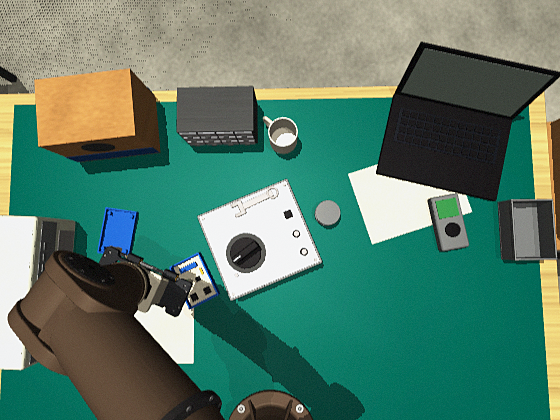

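View pics/scene8f.png

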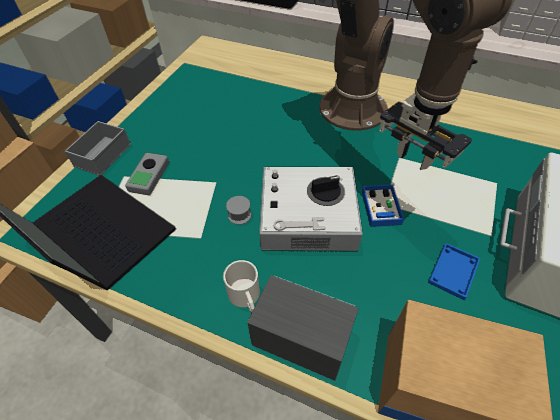

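The pointer is at 127°, exactly one click from the stud, and everything else is undisturbed. The neutral grip positions put the true axis nearer (0.4985, 0.0555), about 2 mm off my first centring. I'll regrip centred there at the specified height.

```bash
python3 -m creep '[{"translation":[-0.04,-0.04,0],"rot":[0,0,0],"jaw":0.05},{"translation":[-0.04,-0.04,0],"rot":[0,0,0],"jaw":0.05},{"translation":[-0.04,-0.04,0],"rot":[0,0,0],"jaw":0.05},{"translation":[0,-0.028,0],"rot":[0,0,7],"jaw":0.05},{"translation":[0,0,0],"rot":[0,0,7],"jaw":0.05},{"translation":[0,0,0],"rot":[0,0,7],"jaw":0.05},{"translation":[0,0,0.025],"rot":[0,0,7],"jaw":0.05},{"translation":[0,0,0.025],"rot":[0,0,0],"jaw":0.05},{"translation":[0,0,0],"rot":[0,0,0],"jaw":0.05},{"translation":[0,0,0],"rot":[0,0,0],"jaw":0.05}]' 60 | grep clock
python3 -c "
from h import *; rel([.4985,.0555,.119],127)"
```

```text
clock: 16.33
t 16.33 pos [0.483  0.094  0.1861] yaw 127.96 down [-0.003 -0.001 -1.   ] delta tool [-0.04   -0.0112  0.0671] turn z 0.96 F [-0.68 -0.31 -0.4 ] M [ 0.037 -0.14  -0.017] w 49.57 j [ 0.32  0.4  -0.81  1.91  0.34  0.98  0.02]
```

```bash
python3 -m creep '[{"translation":[-0.020,-0.0056,0],"rot":[0,0,0.5],"jaw":0.05},{"translation":[-0.020,-0.0056,0],"rot":[0,0,0.5],"jaw":0.05},{"translation":[0,0,0],"rot":[0,0,0],"jaw":0.05},{"translation":[0,0,0.03],"rot":[0,0,0],"jaw":0.05},{"translation":[0,0,0.03],"rot":[0,0,0],"jaw":0.05},{"translation":[0,0,0],"rot":[0,0,0],"jaw":0.05},{"translation":[0,0,0],"rot":[0,0,0],"jaw":0.05}]' 60 | grep clock
python3 -c "
from h import *; rel([.4985,.0555,.119],127)"
```

```text
clock: 16.92
t 16.92 pos [0.4992 0.0559 0.1271] yaw 126.91 down [-0.002  0.    -1.   ] delta tool [ 0.0001 -0.0008  0.0081] turn z -0.09 F [0.26 0.01 0.24] M [ 0.043 -0.131  0.004] w 49.74 j [ 0.34  0.48 -0.75  1.96  0.42  0.87  0.02]
```

```bash
python3 -m creep '[{"translation":[0,-0.0008,0.005],"rot":[0,0,0],"jaw":0.03},{"translation":[0,0,0],"rot":[0,0,0],"jaw":0.02},{"translation":[0,0,0],"rot":[0,0,0],"jaw":0.01},{"translation":[0,0,0],"rot":[0,0,0],"jaw":0.01},{"translation":[0,0,0],"rot":[0,0,0],"jaw":0.01},{"translation":[0,0,0],"rot":[0,0,0],"jaw":0.01}]' 60 | grep clock
python3 -c "
from h import *; rel([.4985,.0555,.122],127)"
python3 -m creep '[{"translation":[0,0,0],"rot":[0,0,-7],"jaw":0.01},{"translation":[0,0,0],"rot":[0,0,-7],"jaw":0.01},{"translation":[0,0,0],"rot":[0,0,0],"jaw":0.01}]' 60 | grep clock
python3 -c "
from h import *; rel([.4985,.0555,.122],127)"
python3 -m creep '[{"translation":[0,0,0],"rot":[0,0,0],"jaw":0.01},{"translation":[0,0,0],"rot":[0,0,0],"jaw":0.01},{"translation":[0,0,0],"rot":[0,0,0],"jaw":0.01},{"translation":[0,0,0],"rot":[0,0,0],"jaw":0.01}]' 60 | grep clock
python3 -c "
from h import *; rel([.4985,.0555,.122],127)"
```

```text
clock: 17.42
t 17.42 pos [0.4992 0.055  0.1222] yaw 126.82 down [ 0. -0. -1.] delta tool [ 0.0008 -0.0002  0.0002] turn z -0.18 F [-2.13  0.    4.8 ] M [-0.215  0.275 -0.026] w 17.76 j [ 0.34  0.49 -0.74  1.96  0.43  0.85  0.01]
clock: 17.67
t 17.67 pos [0.5    0.0542 0.1221] yaw 140.9 down [ 0.001 -0.    -1.   ] delta tool [0.002  0.     0.0001] turn z 13.9 F [ 1.84 -2.88  4.7 ] M [-0.775 -0.43  -1.85 ] w 19.74 j [ 0.38  0.51 -0.8   1.96  0.47  0.87  0.22]
clock: 18.0
t 18.0 pos [0.5    0.0542 0.1221] yaw 140.48 down [ 0.001 -0.001 -1.   ] delta tool [0.002  0.     0.0001] turn z 13.48 F [ 4.61 -4.4   5.15] M [-1.044 -0.661 -1.743] w 19.66 j [ 0.38  0.51 -0.8   1.96  0.47  0.87  0.21]
```

The knob is rigid against 1.8 N m with no creep. For an independent feel, I'll push the pointer end with one open jaw only (no squeeze, about 25 mm lever) and read the force.

```bash
python3 -m creep '[{"translation":[0,0,0],"rot":[0,0,0],"jaw":0.04},{"translation":[0,0,0],"rot":[0,0,0],"jaw":0.04},{"translation":[0,0,0],"rot":[0,0,7],"jaw":0.04},{"translation":[0,0,0],"rot":[0,0,7],"jaw":0.04},{"translation":[0.012,0,0],"rot":[0,0,0],"jaw":0.04},{"translation":[0.012,0,0],"rot":[0,0,0],"jaw":0.04},{"translation":[0,-0.008,0],"rot":[0,0,0],"jaw":0.04},{"translation":[0,0,0],"rot":[0,0,0],"jaw":0.04}]' 30 | grep clock
python3 -c "
from h import *; rel([.4985,.0555,.122],127)"
python3 -m creep '[{"translation":[0,-0.003,0],"rot":[0,0,0],"jaw":0.04},{"translation":[0,0,0],"rot":[0,0,0],"jaw":0.04}]' 30 | grep clock
python3 -c "
from h import *; rel([.4985,.0555,.122],127)"
python3 -m creep '[{"translation":[0,-0.003,0],"rot":[0,0,0],"jaw":0.04},{"translation":[0,0,0],"rot":[0,0,0],"jaw":0.04}]' 30 | grep clock
python3 -c "
from h import *; rel([.4985,.0555,.122],127)"
```

```text
clock: 18.67
t 18.67 pos [0.4759 0.0702 0.1214] yaw 127.16 down [-0.002 -0.001 -1.   ] delta tool [-0.0253  0.0091 -0.0006] turn z 0.16 F [-1.42 -0.81 -0.05] M [-0.05  -0.14  -0.008] w 39.69 j [ 0.32  0.46 -0.75  2.01  0.42  0.83 -0.03]
clock: 18.83
t 18.83 pos [0.4757 0.0678 0.1217] yaw 126.9 down [ 0.  0. -1.] delta tool [-0.0235  0.0109 -0.0003] turn z -0.1 F [0.   0.17 0.47] M [ 0.079 -0.154  0.004] w 40.21 j [ 0.32  0.46 -0.75  2.01  0.42  0.83 -0.03]
clock: 19.0
t 19.0 pos [0.4755 0.0674 0.1221] yaw 126.88 down [ 0.004  0.003 -1.   ] delta tool [-0.0233  0.0112  0.0002] turn z -0.12 F [ 7.44  6.91 -6.25] M [ 1.452 -1.486  0.031] w 40.06 j [ 0.33  0.46 -0.75  2.02  0.42  0.82 -0.02]
```

```bash
python3 -m creep '[{"translation":[0,-0.003,0],"rot":[0,0,0],"jaw":0.04},{"translation":[0,0,0],"rot":[0,0,0],"jaw":0.04}]' 30 | grep clock
python3 -c "
from h import *; rel([.4985,.0555,.122],127)"
python3 -m creep '[{"translation":[0,-0.003,0],"rot":[0,0,0],"jaw":0.04},{"translation":[0,0,0],"rot":[0,0,0],"jaw":0.04}]' 30 | grep clock
python3 -c "
from h import *; rel([.4985,.0555,.122],127)"
python3 -m creep '[{"translation":[0,-0.003,0],"rot":[0,0,0],"jaw":0.04},{"translation":[0,0,0],"rot":[0,0,0],"jaw":0.04}]' 30 | grep clock
python3 -c "
from h import *; rel([.4985,.0555,.122],127)"
```

```text
clock: 19.17
t 19.17 pos [0.4753 0.0672 0.1225] yaw 126.92 down [ 0.008  0.007 -1.   ] delta tool [-0.0233  0.0115  0.0007] turn z -0.08 F [ 15.16  11.78 -14.15] M [ 2.336 -2.984  0.171] w 39.92 j [ 0.33  0.45 -0.76  2.02  0.42  0.82 -0.02]
clock: 19.33
t 19.33 pos [0.4751 0.067  0.1231] yaw 126.96 down [ 0.012  0.01  -1.   ] delta tool [-0.0233  0.0118  0.0012] turn z -0.04 F [ 23.2   16.73 -20.4 ] M [ 3.285 -4.454  0.112] w 40.43 j [ 0.34  0.45 -0.76  2.02  0.42  0.81 -0.02]
clock: 19.5
t 19.5 pos [0.4749 0.0668 0.1236] yaw 126.99 down [ 0.017  0.013 -1.   ] delta tool [-0.0232  0.0121  0.0019] turn z -0.01 F [ 31.57  21.51 -27.55] M [ 4.224 -5.886  0.195] w 39.86 j [ 0.34  0.45 -0.76  2.03  0.42  0.8  -0.01]
```

Pushing 38 N at about 23 mm (0.9 N m) doesn't move it either, so squeeze isn't the cause. I'll test the other direction gently with the other jaw, to tell a stop from a stiff click.

```bash
python3 -m creep '[{"translation":[0,0.011,0],"rot":[0,0,0],"jaw":0.04},{"translation":[0,0.011,0],"rot":[0,0,0],"jaw":0.04},{"translation":[0,0.008,0],"rot":[0,0,0],"jaw":0.04},{"translation":[0,0,0],"rot":[0,0,0],"jaw":0.04},{"translation":[0,0,0],"rot":[0,0,0],"jaw":0.04}]' 30 | grep clock
python3 -c "
from h import *; rel([.4985,.0555,.122],127)"
python3 -m creep '[{"translation":[0,0.003,0],"rot":[0,0,0],"jaw":0.04},{"translation":[0,0,0],"rot":[0,0,0],"jaw":0.04}]' 30 | grep clock
python3 -c "
from h import *; rel([.4985,.0555,.122],127)"
python3 -m creep '[{"translation":[0,0.003,0],"rot":[0,0,0],"jaw":0.04},{"translation":[0,0,0],"rot":[0,0,0],"jaw":0.04}]' 30 | grep clock
python3 -c "
from h import *; rel([.4985,.0555,.122],127)"
```

```text
clock: 19.92
t 19.92 pos [0.49   0.0784 0.1214] yaw 126.85 down [-0.001 -0.    -1.   ] delta tool [-0.0234 -0.0069 -0.0006] turn z -0.15 F [-0.86  0.07  0.53] M [ 0.004 -0.094  0.059] w 39.98 j [ 0.29  0.48 -0.74  1.98  0.43  0.85 -0.04]
clock: 20.08
t 20.08 pos [0.4925 0.0801 0.1216] yaw 126.82 down [-0. -0. -1.] delta tool [-0.0233 -0.01   -0.0004] turn z -0.18 F [-0.08  0.08  0.17] M [ 0.072 -0.121 -0.014] w 40.18 j [ 0.29  0.48 -0.74  1.97  0.43  0.85 -0.05]
clock: 20.25
t 20.25 pos [0.4935 0.0809 0.1213] yaw 126.79 down [-0.003 -0.003 -1.   ] delta tool [-0.0233 -0.0112 -0.0007] turn z -0.21 F [-4.54 -2.77  4.14] M [-0.718  0.951  0.01 ] w 40.07 j [ 0.28  0.49 -0.74  1.97  0.43  0.86 -0.05]
```

```bash
python3 -m creep '[{"translation":[0,0.003,0],"rot":[0,0,0],"jaw":0.04},{"translation":[0,0,0],"rot":[0,0,0],"jaw":0.04}]' 30 | grep clock
python3 -c "
from h import *; rel([.4985,.0555,.122],127)"
python3 -m creep '[{"translation":[0,0.003,0],"rot":[0,0,0],"jaw":0.04},{"translation":[0,0,0],"rot":[0,0,0],"jaw":0.04}]' 30 | grep clock
python3 -c "
from h import *; rel([.4985,.0555,.122],127)"
```

```text
clock: 20.42
t 20.42 pos [0.4937 0.0811 0.1209] yaw 126.76 down [-0.008 -0.006 -1.   ] delta tool [-0.0234 -0.0115 -0.001 ] turn z -0.24 F [-13.75  -8.94  12.17] M [-1.825  2.704 -0.111] w 40.17 j [ 0.28  0.49 -0.74  1.96  0.43  0.86 -0.05]
clock: 20.58
t 20.58 pos [0.4939 0.0813 0.1205] yaw 126.73 down [-0.012 -0.009 -1.   ] delta tool [-0.0234 -0.0118 -0.0013] turn z -0.27 F [-20.97 -13.66  20.35] M [-2.91   4.522 -0.155] w 40.31 j [ 0.28  0.49 -0.74  1.96  0.44  0.87 -0.05]
```

It's rigid both ways at the click. The one thing that did work at 97° was coming onto the bar twisted with loose jaws and then squeezing shut. I'll repeat that recipe here, with the tool about 17–20° ahead.

```bash
python3 -m creep '[{"translation":[0,-0.008,0],"rot":[0,0,0],"jaw":0.04},{"translation":[-0.012,-0.006,0],"rot":[0,0,0],"jaw":0.04},{"translation":[-0.0115,0,0],"rot":[0,0,0],"jaw":0.04},{"translation":[0,0,0],"rot":[0,0,-5.5],"jaw":0.026},{"translation":[0,0,0],"rot":[0,0,-5.5],"jaw":0.026},{"translation":[0,0,0],"rot":[0,0,-5.5],"jaw":0.026},{"translation":[0,0,0],"rot":[0,0,0],"jaw":0.026},{"translation":[0,0,0],"rot":[0,0,0],"jaw":0.026}]' 40 | grep clock
python3 -c "
from h import *; rel([.4985,.0555,.1225],127)"
```

```text
clock: 21.25
t 21.25 pos [0.5008 0.0555 0.1209] yaw 143.23 down [-0.005 -0.004 -1.   ] delta tool [ 0.0019 -0.0014 -0.0016] turn z 16.23 F [-8.91 -7.24  7.79] M [-1.657  1.872 -0.096] w 26.17 j [ 0.38  0.52 -0.81  1.95  0.48  0.88  0.25]
```

```bash
python3 -m creep '[{"translation":[0.0019,-0.004,-0.001],"rot":[0,0,0],"jaw":0.026},{"translation":[0,0,0],"rot":[0,0,0],"jaw":0.026}]' 40 | grep clock
python3 -c "
from h import *; rel([.4985,.0555,.1225],127)"
```

```text
clock: 21.42
t 21.42 pos [0.4989 0.0557 0.1226] yaw 143.27 down [ 0. -0. -1.] delta tool [ 0.0002 -0.0004  0.0001] turn z 16.27 F [-0.84 -0.3   0.52] M [ 0.081 -0.129  0.009] w 25.73 j [ 0.39  0.51 -0.81  1.96  0.48  0.88  0.25]
```

```bash
python3 -m creep '[{"translation":[0,0,0],"rot":[0,0,0],"jaw":0.022},{"translation":[0,0,0],"rot":[0,0,0],"jaw":0.022},{"translation":[0,0,0],"rot":[0,0,-4],"jaw":0.022},{"translation":[0,0,0],"rot":[0,0,0],"jaw":0.022}]' 40 | grep clock
python3 -c "
from h import *; rel([.4985,.0555,.1225],127)"
python3 -m creep '[{"translation":[0,0,0],"rot":[0,0,0],"jaw":0.01},{"translation":[0,0,0],"rot":[0,0,0],"jaw":0.01},{"translation":[0,0,0],"rot":[0,0,0],"jaw":0.01}]' 60 | grep clock
python3 -c "
from h import *; rel([.4985,.0555,.1225],127)"
python3 -m creep '[{"translation":[0,0,0],"rot":[0,0,-3],"jaw":0.01}]' 60 | grep clock
python3 -c "
from h import *; rel([.4985,.0555,.1225],127)"
python3 -m creep '[{"translation":[0,0,0],"rot":[0,0,0],"jaw":0.01},{"translation":[0,0,0],"rot":[0,0,0],"jaw":0.01}]' 60 | grep clock
python3 -c "
from h import *; rel([.4985,.0555,.1225],127)"
```

```text
clock: 21.75
t 21.75 pos [0.4989 0.0555 0.1226] yaw 147.35 down [-0.001 -0.001 -1.   ] delta tool [ 0.0004 -0.0002  0.0001] turn z 20.35 F [-2.22 -4.44  5.17] M [-1.154  0.496 -1.088] w 22.79 j [ 0.4   0.52 -0.83  1.96  0.49  0.88  0.31]
clock: 22.0
t 22.0 pos [0.499  0.0555 0.1227] yaw 147.07 down [-0.001 -0.001 -1.   ] delta tool [ 0.0004 -0.0003  0.0002] turn z 20.07 F [-2.68 -3.27  4.08] M [-1.044  0.497 -1.249] w 22.46 j [ 0.4   0.52 -0.83  1.96  0.49  0.88  0.3 ]
clock: 22.08
t 22.08 pos [0.499  0.0555 0.1227] yaw 149.99 down [-0.    -0.001 -1.   ] delta tool [ 0.0004 -0.0003  0.0002] turn z 22.99 F [-1.93 -3.25  3.38] M [-0.994  0.47  -1.98 ] w 22.78 j [ 0.41  0.52 -0.84  1.96  0.5   0.89  0.35]
clock: 22.25
t 22.25 pos [0.499  0.0555 0.1227] yaw 150.01 down [-0.    -0.001 -1.   ] delta tool [ 0.0004 -0.0003  0.0002] turn z 23.01 F [-0.78 -4.47  3.92] M [-1.218  0.544 -1.906] w 22.98 j [ 0.41  0.52 -0.84  1.96  0.5   0.89  0.35]
```

```bash
python3 -m creep '[{"translation":[0,0,-0.002],"rot":[0,0,0],"jaw":0.01},{"translation":[0,0,-0.001],"rot":[0,0,0],"jaw":0.01}]' 60 | grep clock
python3 -c "
from h import *; rel([.4985,.0555,.1225],127)"
python3 -m creep '[{"translation":[0,0,-0.001],"rot":[0,0,-3],"jaw":0.01},{"translation":[0,0,0],"rot":[0,0,0],"jaw":0.01}]' 60 | grep clock
python3 -c "
from h import *; rel([.4985,.0555,.1225],127)"
python3 -m creep '[{"translation":[0,0,0],"rot":[0,0,-4],"jaw":0.01},{"translation":[0,0,0],"rot":[0,0,0],"jaw":0.01}]' 60 | grep clock
python3 -c "
from h import *; rel([.4985,.0555,.1225],127)"
```

```text
clock: 22.42
t 22.42 pos [0.4988 0.0554 0.1233] yaw 150.04 down [-0.002  0.001 -1.   ] delta tool [ 0.0003 -0.0001  0.0008] turn z 23.04 F [ 13.73   1.53 -46.85] M [ 0.137 -2.918 -1.887] w 23.09 j [ 0.41  0.52 -0.84  1.96  0.5   0.89  0.35]
clock: 22.58
t 22.58 pos [0.4988 0.0554 0.1233] yaw 153.13 down [-0.002  0.003 -1.   ] delta tool [ 0.0003 -0.0001  0.0008] turn z 26.13 F [ 14.57   1.49 -46.73] M [ 0.16  -3.02  -2.702] w 23.87 j [ 0.42  0.52 -0.86  1.96  0.5   0.89  0.4 ]
clock: 22.75
t 22.75 pos [0.4982 0.0562 0.1234] yaw 157.17 down [-0.004  0.004 -1.   ] delta tool [-0.0005 -0.0005  0.0009] turn z 30.17 F [ 11.35   4.19 -42.67] M [ 0.836 -2.229 -2.756] w 25.12 j [ 0.43  0.53 -0.88  1.95  0.52  0.9   0.46]
```

Rigid at 2.8 N m. I'll look at the current state under load.

```bash
python3 - <<'E'
from h import *
import cv2
print(arm.observe()['joint_efforts'].round(2))
im=optics.get_image('scene')[:,:,::-1]; im=im[135:215,280:370]; cv2.imwrite('pics/s9.png',cv2.resize(im,None,fx=8,fy=7,interpolation=cv2.INTER_CUBIC))
E
```

```text
[ -1.35 -71.57 -19.66 -27.68   0.54   3.69   3.75]
```

View pics/s9.png

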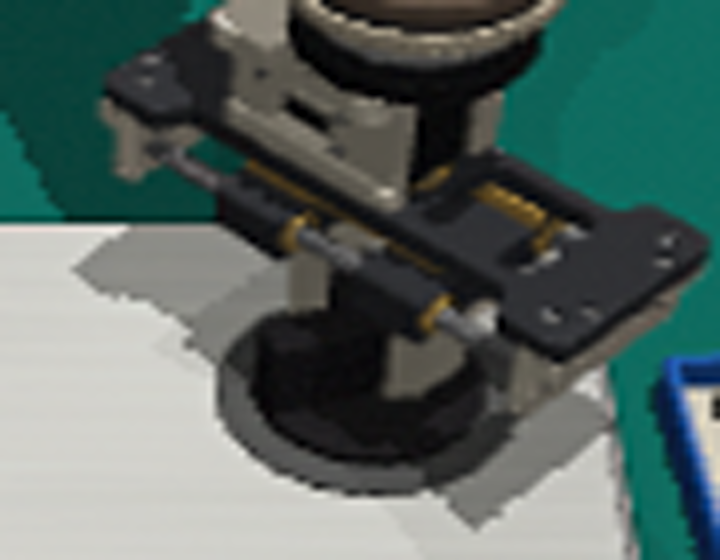

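Nothing new is in contact: the fingers are on the bar only. At 97° it came free only after being loaded alternately both ways. I'll regrip aligned and work it back and forth as one would a stiff switch.

```bash
python3 -m creep '[{"translation":[0,0,0],"rot":[0,0,0],"jaw":0.04},{"translation":[0,0,0],"rot":[0,0,0],"jaw":0.04},{"translation":[0,0,0.003],"rot":[0,0,6],"jaw":0.04},{"translation":[0,0,0],"rot":[0,0,6],"jaw":0.04},{"translation":[0,0,0],"rot":[0,0,6],"jaw":0.04},{"translation":[0,0,0],"rot":[0,0,6],"jaw":0.04},{"translation":[0,0,0],"rot":[0,0,6],"jaw":0.03},{"translation":[0,0,0],"rot":[0,0,0],"jaw":0.02},{"translation":[0,0,0],"rot":[0,0,0],"jaw":0.01},{"translation":[0,0,0],"rot":[0,0,0],"jaw":0.01},{"translation":[0,0,0],"rot":[0,0,0],"jaw":0.01}]' 50 | grep clock
python3 -c "
from h import *; rel([.4985,.0555,.1225],127)"
python3 -m creep '[{"translation":[0,0,0],"rot":[0,0,-4],"jaw":0.01},{"translation":[0,0,0],"rot":[0,0,-4],"jaw":0.01}]' 50 | grep clock
python3 -c "
from h import *; rel([.4985,.0555,.1225],127)"
python3 -m creep '[{"translation":[0,0,0],"rot":[0,0,6],"jaw":0.01},{"translation":[0,0,0],"rot":[0,0,6],"jaw":0.01},{"translation":[0,0,0],"rot":[0,0,4],"jaw":0.01}]' 50 | grep clock
python3 -c "
from h import *; rel([.4985,.0555,.1225],127)"
python3 -m creep '[{"translation":[0,0,0],"rot":[0,0,-6],"jaw":0.01},{"translation":[0,0,0],"rot":[0,0,-6],"jaw":0.01},{"translation":[0,0,0],"rot":[0,0,-4],"jaw":0.01}]' 50 | grep clock
python3 -c "
from h import *; rel([.4985,.0555,.1225],127)"
```

```text
clock: 23.72
t 23.72 pos [0.4982 0.0564 0.1239] yaw 127.51 down [-0.001 -0.001 -1.   ] delta tool [-0.0009 -0.0003  0.0014] turn z 0.51 F [-3.97 -1.15  6.82] M [-0.303  0.826 -0.07 ] w 17.82 j [ 0.34  0.49 -0.75  1.96  0.43  0.86  0.02]
clock: 23.88
t 23.88 pos [0.4984 0.0561 0.1239] yaw 135.52 down [-0.001 -0.001 -1.   ] delta tool [-0.0005 -0.0004  0.0014] turn z 8.52 F [-1.07 -2.91  3.04] M [-0.62   0.285 -1.488] w 18.62 j [ 0.36  0.5  -0.78  1.96  0.45  0.87  0.14]
clock: 24.13
t 24.13 pos [0.4988 0.0554 0.1238] yaw 119.29 down [ 0.    -0.002 -1.   ] delta tool [ 0.0003 -0.0002  0.0013] turn z -7.71 F [-0.84 -6.32  3.42] M [-1.126 -0.312  1.54 ] w 18.41 j [ 0.31  0.47 -0.71  1.96  0.41  0.85 -0.1 ]
clock: 24.38
t 24.38 pos [0.4988 0.0557 0.1238] yaw 135.63 down [-0.001 -0.001 -1.   ] delta tool [ 0.0001 -0.0003  0.0013] turn z 8.63 F [-2.35  2.28  4.07] M [ 0.447  0.869 -1.539] w 18.82 j [ 0.36  0.5  -0.78  1.96  0.46  0.87  0.14]
```

Still symmetric and rigid when loaded slowly. The only release came while the jaws were closing dynamically on a twisted bar, so I'll try that: open, tool 20° ahead, snap shut at 60 N.

```bash
python3 -m creep '[{"translation":[0,0,0],"rot":[0,0,0],"jaw":0.05},{"translation":[0,0,0],"rot":[0,0,-6],"jaw":0.05},{"translation":[0,0,0.001],"rot":[0,0,-6],"jaw":0.05},{"translation":[0,0,0],"rot":[0,0,0],"jaw":0.05},{"translation":[0,0,0],"rot":[0,0,0],"jaw":0.0},{"translation":[0,0,0],"rot":[0,0,0],"jaw":0.0},{"translation":[0,0,0],"rot":[0,0,0],"jaw":0.0},{"translation":[0,0,0],"rot":[0,0,0],"jaw":0.0}]' 60 | grep clock
python3 -c "
from h import *; rel([.4985,.0555,.1225],127)"
python3 -m creep '[{"translation":[0,0,0],"rot":[0,0,0],"jaw":0.0},{"translation":[0,0,0],"rot":[0,0,0],"jaw":0.0}]' 60 | grep clock
python3 -c "
from h import *; rel([.4985,.0555,.1225],127)"
```

```text
clock: 25.05
t 25.05 pos [0.4985 0.0559 0.1226] yaw 147.21 down [-0.001 -0.001 -1.   ] delta tool [-0.0002 -0.0003  0.0001] turn z 20.21 F [0.01 1.45 5.06] M [ 0.454 -0.067 -0.666] w 23.66 j [ 0.4   0.51 -0.83  1.96  0.49  0.88  0.31]
clock: 25.22
t 25.22 pos [0.4985 0.0559 0.1227] yaw 147.23 down [-0.001 -0.001 -1.   ] delta tool [-0.0002 -0.0004  0.0002] turn z 20.23 F [-2.52 -2.36  2.64] M [-0.592  0.352 -0.59 ] w 23.34 j [ 0.4   0.51 -0.83  1.96  0.49  0.88  0.31]
```

```bash
python3 -m creep '[{"translation":[0,0,0],"rot":[0,0,0],"jaw":0.0},{"translation":[0,0,0],"rot":[0,0,0],"jaw":0.0},{"translation":[0,0,0],"rot":[0,0,0],"jaw":0.0}]' 60 | grep clock
python3 -c "
from h import *; rel([.4985,.0555,.1225],127)"
python3 -m creep '[{"translation":[0,0,0],"rot":[0,0,-3],"jaw":0.0},{"translation":[0,0,0],"rot":[0,0,0],"jaw":0.0}]' 60 | grep clock
python3 -c "
from h import *; rel([.4985,.0555,.1225],127)"
```

```text
clock: 25.47
t 25.47 pos [0.4986 0.0559 0.1226] yaw 147.29 down [-0.001 -0.001 -1.   ] delta tool [-0.0002 -0.0004  0.0001] turn z 20.29 F [-3.38 -4.14  5.02] M [-0.885  0.622 -0.599] w 23.22 j [ 0.4   0.51 -0.83  1.96  0.49  0.88  0.31]
clock: 25.63
t 25.63 pos [0.4986 0.056  0.1227] yaw 150.39 down [-0.001 -0.001 -1.   ] delta tool [-0.0001 -0.0005  0.0002] turn z 23.39 F [-3.55 -3.13  5.65] M [-0.872  0.711 -1.185] w 24.33 j [ 0.41  0.52 -0.84  1.96  0.5   0.89  0.35]
```

Still 127°. One regime is untried: a light, aligned grip (12 N) with a slow continuous turn, so that little beyond the click's own torque is applied.

```bash
python3 -m creep '[{"translation":[0,0,0],"rot":[0,0,0],"jaw":0.04},{"translation":[0,0,0],"rot":[0,0,6],"jaw":0.04},{"translation":[0,0,0],"rot":[0,0,6],"jaw":0.04},{"translation":[0,0,0],"rot":[0,0,6],"jaw":0.04},{"translation":[0,0,0],"rot":[0,0,5.4],"jaw":0.03},{"translation":[0,0,-0.002],"rot":[0,0,0],"jaw":0.02},{"translation":[0,0,0],"rot":[0,0,0],"jaw":0.01},{"translation":[0,0,0],"rot":[0,0,0],"jaw":0.01}]' 12 | grep clock
python3 -c "
from h import *; rel([.4985,.0555,.1225],127)"
python3 -m creep '[{"translation":[0,0,0],"rot":[0,0,-2],"jaw":0.01},{"translation":[0,0,0],"rot":[0,0,-2],"jaw":0.01},{"translation":[0,0,0],"rot":[0,0,-2],"jaw":0.01}]' 12 | grep clock
python3 -c "
from h import *; rel([.4985,.0555,.1225],127)"
python3 -m creep '[{"translation":[0,0,0],"rot":[0,0,-2],"jaw":0.01},{"translation":[0,0,0],"rot":[0,0,-2],"jaw":0.01},{"translation":[0,0,0],"rot":[0,0,-2],"jaw":0.01}]' 12 | grep clock
python3 -c "
from h import *; rel([.4985,.0555,.1225],127)"
```

```text
clock: 26.3
t 26.3 pos [0.4983 0.0563 0.1247] yaw 127.14 down [-0.001 -0.001 -1.   ] delta tool [-0.0008 -0.0003  0.0022] turn z 0.14 F [-10.76  -6.53   9.78] M [-1.549  2.153 -0.007] w 18.16 j [ 0.34  0.48 -0.74  1.96  0.43  0.86  0.01]
clock: 26.55
t 26.55 pos [0.4981 0.0565 0.1247] yaw 133.16 down [-0.001 -0.    -1.   ] delta tool [-0.001  -0.0004  0.0022] turn z 6.16 F [-3.98 -0.25  4.42] M [-0.221  0.616 -0.411] w 18.71 j [ 0.36  0.49 -0.77  1.96  0.45  0.87  0.1 ]
clock: 26.8
t 26.8 pos [0.498  0.0566 0.1245] yaw 139.15 down [-0.001  0.    -1.   ] delta tool [-0.0011 -0.0005  0.002 ] turn z 12.15 F [-3.47 -0.37  2.93] M [-0.158  0.508 -0.503] w 20.75 j [ 0.37  0.5  -0.8   1.96  0.46  0.87  0.19]
```

Still rigid at 0.5 N m with a light grip. Next: regrip centred at 60 N and make one fast continuous sweep without pauses, full rate.

```bash
python3 -m creep '[{"translation":[0,0,0],"rot":[0,0,0],"jaw":0.04},{"translation":[-0.0008,0.0003,0.002],"rot":[0,0,6],"jaw":0.04},{"translation":[0,0,0.003],"rot":[0,0,6],"jaw":0.03},{"translation":[0,0,0],"rot":[0,0,0],"jaw":0.03},{"translation":[0,0,0],"rot":[0,0,0],"jaw":0.02},{"translation":[0,0,0],"rot":[0,0,0],"jaw":0.01},{"translation":[0,0,0],"rot":[0,0,0],"jaw":0.01},{"translation":[0,0,0],"rot":[0,0,0],"jaw":0.01}]' 60 | grep clock
python3 -c "
from h import *; rel([.4985,.0555,.119],127)"
python3 -m creep '[{"translation":[0,0,0],"rot":[0,0,-7.1],"jaw":0.01},{"translation":[0,0,0],"rot":[0,0,-7.1],"jaw":0.01},{"translation":[0,0,0],"rot":[0,0,-7.1],"jaw":0.01},{"translation":[0,0,0],"rot":[0,0,-7.1],"jaw":0.01}]' 60 | grep clock
python3 -c "
from h import *; rel([.4985,.0555,.119],127)"
```

```text
clock: 27.47
t 27.47 pos [0.4988 0.0555 0.1196] yaw 127.04 down [-0.001 -0.001 -1.   ] delta tool [ 0.0002 -0.0003  0.0006] turn z 0.04 F [-4.34 -3.43  4.92] M [-0.509  0.867 -0.025] w 17.61 j [ 0.33  0.49 -0.74  1.96  0.44  0.85  0.01]
clock: 27.8
t 27.8 pos [0.4997 0.0548 0.1196] yaw 155.39 down [-0.001 -0.001 -1.   ] delta tool [0.0014 0.0001 0.0006] turn z 28.39 F [-1.   -1.86 -0.84] M [-0.288  0.381 -3.482] w 24.11 j [ 0.42  0.53 -0.86  1.96  0.52  0.89  0.43]
```

```bash
python3 -m creep '[{"translation":[0,0,0],"rot":[0,0,7.1],"jaw":0.01},{"translation":[0,0,0],"rot":[0,0,7.1],"jaw":0.01},{"translation":[0,0,0],"rot":[0,0,7.1],"jaw":0.01},{"translation":[0,0,0],"rot":[0,0,7.1],"jaw":0.01},{"translation":[0,0,0],"rot":[0,0,6],"jaw":0.01},{"translation":[0,0,0],"rot":[0,0,6],"jaw":0.01}]' 60 | grep clock
python3 -c "
from h import *; rel([.4985,.0555,.119],127)"
python3 -m creep '[{"translation":[0,0,0],"rot":[0,0,5],"jaw":0.01}]' 60 | grep clock
python3 -c "
from h import *; rel([.4985,.0555,.119],127)"
python3 -m creep '[{"translation":[0,0,0],"rot":[0,0,5],"jaw":0.01}]' 60 | grep clock
python3 -c "
from h import *; rel([.4985,.0555,.119],127)"
```

```text
clock: 28.3
t 28.3 pos [0.5007 0.0525 0.1196] yaw 114.78 down [ 0.002 -0.005 -1.   ] delta tool [ 0.0036 -0.0008  0.0006] turn z -12.22 F [  3.89 -14.88  -2.15] M [-3.017 -1.576  2.113] w 19.17 j [ 0.3   0.48 -0.68  1.97  0.4   0.84 -0.17]
clock: 28.38
t 28.38 pos [0.501  0.052  0.1196] yaw 109.8 down [ 0.002 -0.006 -1.   ] delta tool [ 0.0041 -0.0011  0.0006] turn z -17.2 F [  4.91 -16.61  -3.  ] M [-3.41  -1.819  2.537] w 20.39 j [ 0.28  0.47 -0.66  1.97  0.39  0.83 -0.25]
clock: 28.47
t 28.47 pos [0.5006 0.0523 0.1196] yaw 104.88 down [ 0.002 -0.005 -1.   ] delta tool [ 0.0036 -0.0013  0.0006] turn z -22.12 F [-2.74 -5.4   6.03] M [-0.8    0.395  2.487] w 22.61 j [ 0.27  0.46 -0.64  1.97  0.38  0.83 -0.32]
```

Symmetric in both directions, and pad squeeze limits the torque I can apply. A far better lever: jaws at 50 mm, tool turned so that one finger sits beside each end of the bar, driving it as a pure couple at about 25 mm per side. I'll lift, turn and drop in.

```bash
python3 -m creep '[{"translation":[0,0,0],"rot":[0,0,0],"jaw":0.05},{"translation":[0,0,0],"rot":[0,0,0],"jaw":0.05},{"translation":[0,0,-0.022],"rot":[0,0,0],"jaw":0.05},{"translation":[0,0,-0.022],"rot":[0,0,-7.1],"jaw":0.05},{"translation":[0,0,0],"rot":[0,0,-7.1],"jaw":0.05},{"translation":[0,0,0],"rot":[0,0,-7.1],"jaw":0.05},{"translation":[0,0,0],"rot":[0,0,-7.1],"jaw":0.05},{"translation":[0,0,0],"rot":[0,0,-7.1],"jaw":0.05},{"translation":[0,0,0],"rot":[0,0,-7.1],"jaw":0.05},{"translation":[0,0,0],"rot":[0,0,-7.1],"jaw":0.05},{"translation":[0,0,0],"rot":[0,0,-7.1],"jaw":0.05},{"translation":[0,0,0],"rot":[0,0,0],"jaw":0.05}]' 60 | grep clock
python3 -c "
from h import *; rel([.4985,.0555,.122],162)
import cv2
im=optics.get_image('scene')[:,:,::-1]; im=im[135:215,280:370]; cv2.imwrite('pics/s10.png',cv2.resize(im,None,fx=8,fy=7,interpolation=cv2.INTER_CUBIC))"
```

```text
clock: 29.47
t 29.47 pos [0.4998 0.0564 0.1636] yaw 162.15 down [ 0.     0.001 -1.   ] delta tool [ 0.001  -0.0014  0.0416] turn z 0.15 F [0.04 0.67 0.06] M [ 0.002 -0.138 -0.033] w 49.88 j [ 0.46  0.48 -0.92  1.91  0.46  0.98  0.59]
```

View pics/s10.png

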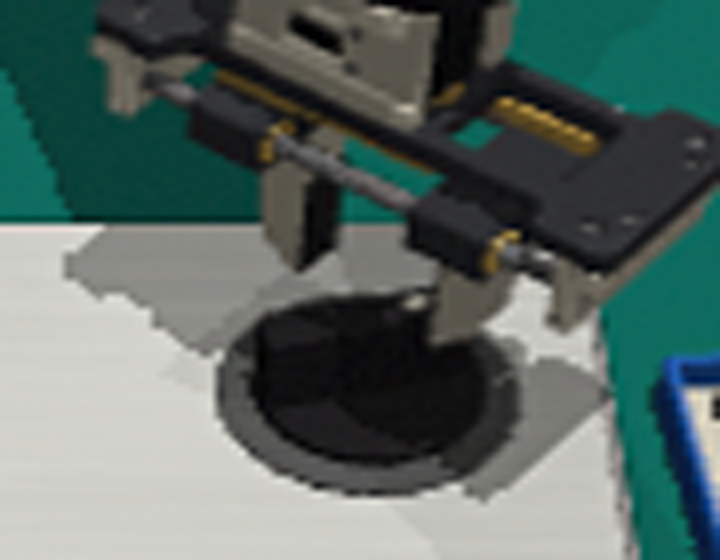

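```bash
python3 -m creep '[{"translation":[0.001,-0.0014,0.02],"rot":[0,0,0],"jaw":0.05},{"translation":[0,0,0.02],"rot":[0,0,0],"jaw":0.05},{"translation":[0,0,0],"rot":[0,0,0],"jaw":0.05},{"translation":[0,0,0],"rot":[0,0,-6],"jaw":0.05},{"translation":[0,0,0],"rot":[0,0,-6],"jaw":0.05},{"translation":[0,0,0],"rot":[0,0,0],"jaw":0.05}]' 60 | grep clock
python3 -c "
from h import *; rel([.4985,.0555,.122],127)"
python3 -m creep '[{"translation":[0,0,0],"rot":[0,0,-5],"jaw":0.05},{"translation":[0,0,0],"rot":[0,0,0],"jaw":0.05}]' 60 | grep clock
python3 -c "
from h import *; rel([.4985,.0555,.122],127)"
```

```text
clock: 30.02
t 30.02 pos [0.4985 0.0554 0.1243] yaw 173.88 down [ 0.  0. -1.] delta tool [0.     0.0001 0.0023] turn z 46.88 F [ 0.46 -0.5  -0.24] M [ 0.11  -0.095  0.026] w 50.29 j [ 0.46  0.55 -0.93  1.95  0.56  0.92  0.71]
clock: 30.18
t 30.18 pos [0.4986 0.0557 0.1244] yaw 178.63 down [ 0.001  0.001 -1.   ] delta tool [ 0.0001 -0.0002  0.0024] turn z 51.63 F [-0.66  0.53  2.02] M [ 0.286 -0.096 -0.422] w 49.94 j [ 0.48  0.56 -0.95  1.95  0.57  0.92  0.78]
```

```bash
python3 -m creep '[{"translation":[0,0,0],"rot":[0,0,-5],"jaw":0.05},{"translation":[0,0,0],"rot":[0,0,0],"jaw":0.05}]' 60 | grep clock
python3 -c "
from h import *; rel([.4985,.0555,.122],127)"
python3 -m creep '[{"translation":[0,0,0],"rot":[0,0,-5],"jaw":0.05},{"translation":[0,0,0],"rot":[0,0,0],"jaw":0.05}]' 60 | grep clock
python3 -c "
from h import *; rel([.4985,.0555,.122],127)"
```

```text
clock: 30.35
t 30.35 pos [0.4988 0.0557 0.1244] yaw -176.61 down [ 0.     0.002 -1.   ] delta tool [ 0.0003 -0.0002  0.0024] turn z -303.61 F [-0.4   3.62  3.67] M [ 0.828  0.186 -2.459] w 50.15 j [ 0.49  0.57 -0.97  1.95  0.58  0.93  0.85]
clock: 30.52
t 30.52 pos [0.4987 0.0559 0.1244] yaw -171.86 down [-0.     0.003 -1.   ] delta tool [ 0.0002 -0.0004  0.0024] turn z -298.86 F [-1.63  6.11  6.22] M [ 1.182  0.63  -4.877] w 50.29 j [ 0.5   0.58 -0.99  1.95  0.6   0.94  0.92]
```

```bash
python3 -m creep '[{"translation":[0,0,0],"rot":[0,0,-4],"jaw":0.05},{"translation":[0,0,0],"rot":[0,0,0],"jaw":0.05}]' 60 | grep clock
python3 -c "
from h import *; rel([.4985,.0555,.122],127)"
python3 -m creep '[{"translation":[0,0,0],"rot":[0,0,-4],"jaw":0.05},{"translation":[0,0,0],"rot":[0,0,0],"jaw":0.05}]' 60 | grep clock
python3 - <<'E'
from h import *
rel([.4985,.0555,.122],127); print(arm.observe()['joint_efforts'].round(1))
import cv2
im=optics.get_image('scene')[:,:,::-1]; im=im[135:215,280:370]; cv2.imwrite('pics/s11.png',cv2.resize(im,None,fx=8,fy=7,interpolation=cv2.INTER_CUBIC))
E
```

```text
clock: 30.68
t 30.68 pos [0.4978 0.0565 0.1243] yaw -168.01 down [-0.002  0.004 -1.   ] delta tool [-0.0005 -0.0011  0.0023] turn z -295.01 F [-4.26  8.82  5.38] M [ 1.401  1.151 -6.181] w 52.15 j [ 0.51  0.59 -1.01  1.95  0.61  0.95  0.98]
clock: 30.85
t 30.85 pos [0.4983 0.055  0.1239] yaw -163.45 down [-0. -0. -1.] delta tool [-0.0003  0.0004  0.0019] turn z -290.45 F [-0.02 -1.21 -0.6 ] M [ 0.049 -0.079  0.038] w 50.21 j [ 0.52  0.59 -1.03  1.95  0.63  0.96  1.04]
[  0.  -54.5 -15.4 -23.1  -0.3   0.1   0.6]
```

View pics/s11.png

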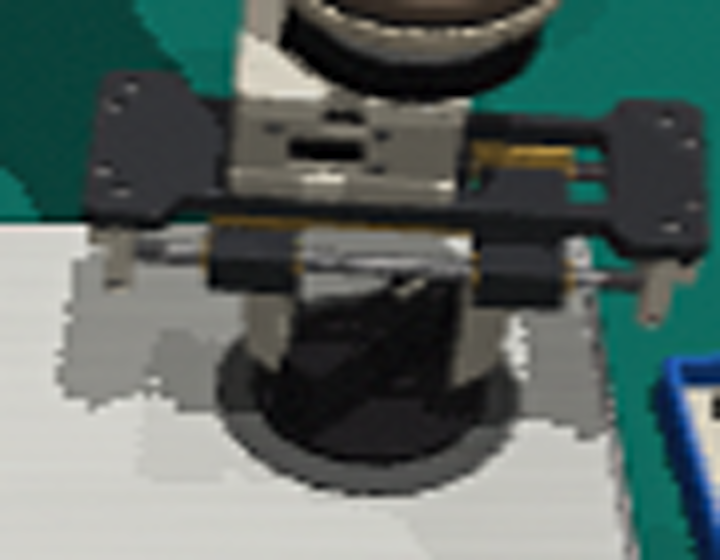

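It snapped. The break-out was at about 6–7 N m, so these clicks are far stiffer than stated, but the couple grip handles them. Now I'll press on anticlockwise until it bears against the stop.

```bash
python3 -m creep '[{"translation":[0,0,0],"rot":[0,0,-6],"jaw":0.05},{"translation":[0,0,0],"rot":[0,0,-6],"jaw":0.05},{"translation":[0,0,0],"rot":[0,0,0],"jaw":0.05}]' 60 | grep clock
python3 -c "
from h import *; rel([.4985,.0555,.122],157-360)"
python3 -m creep '[{"translation":[0,0,0],"rot":[0,0,-4],"jaw":0.05},{"translation":[0,0,0],"rot":[0,0,0],"jaw":0.05}]' 60 | grep clock
python3 -c "
from h import *; rel([.4985,.0555,.122],157-360)"
```

```text
clock: 31.15
t 31.15 pos [0.4989 0.0557 0.124 ] yaw -151.25 down [ 0.001  0.001 -1.   ] delta tool [0.0004 0.     0.002 ] turn z 51.75 F [2.8  1.75 1.45] M [ 0.431 -0.598 -0.413] w 49.74 j [ 0.55  0.62 -1.08  1.95  0.66  0.98  1.22]
clock: 31.32
t 31.32 pos [0.499  0.0558 0.124 ] yaw -147.67 down [ 0.001  0.002 -1.   ] delta tool [0.0006 0.     0.002 ] turn z 55.33 F [ 2.87  3.76 -0.88] M [ 1.012 -0.413 -2.162] w 50.11 j [ 0.56  0.63 -1.1   1.95  0.67  0.99  1.27]
```

```bash
python3 -m creep '[{"translation":[0,0,0],"rot":[0,0,-3],"jaw":0.05},{"translation":[0,0,0],"rot":[0,0,0],"jaw":0.05}]' 60 | grep clock
python3 -c "
from h import *; rel([.4985,.0555,.122],157-360)"
python3 -m creep '[{"translation":[0,0,0],"rot":[0,0,6],"jaw":0.05},{"translation":[0,0,0],"rot":[0,0,6],"jaw":0.05},{"translation":[0,0,0],"rot":[0,0,3],"jaw":0.05},{"translation":[0,0,-0.025],"rot":[0,0,0],"jaw":0.05},{"translation":[0,0,-0.03],"rot":[0,0,0],"jaw":0.05},{"translation":[-0.02,0,-0.03],"rot":[0,0,7],"jaw":0.05},{"translation":[-0.04,0,0],"rot":[0,0,7],"jaw":0.05},{"translation":[-0.04,0,0],"rot":[0,0,7],"jaw":0.05},{"translation":[-0.04,0,0],"rot":[0,0,7],"jaw":0.05},{"translation":[0,0,0],"rot":[0,0,0],"jaw":0.05}]' 60 | grep clock
python3 - <<'E'
from h import *
import cv2
rel([.4985,.0555,.122],157)
for n,(u,v) in (('top',(246,250)),('scene',(327,185))):
    im=optics.get_image(n)[:,:,::-1]; cv2.imwrite(f'pics/{n}12f.png',im);im=im[v-50:v+50,u-65:u+65]; cv2.imwrite(f'pics/{n}12.png',cv2.resize(im,None,fx=6,fy=6,interpolation=cv2.INTER_CUBIC))
E
```

```text
clock: 31.48
t 31.48 pos [0.4986 0.0557 0.124 ] yaw -145.14 down [-0.001  0.003 -1.   ] delta tool [ 0.0002 -0.0001  0.002 ] turn z 57.86 F [-0.82  6.98  0.35] M [ 1.577  0.196 -5.883] w 50.7 j [ 0.56  0.64 -1.11  1.95  0.68  1.    1.31]
clock: 32.32
t 32.32 pos [0.6413 0.0754 0.2083] yaw 171.76 down [ 0.003  0.    -1.   ] delta tool [ 0.1388 -0.0402  0.0858] turn z 14.76 F [-1.44 -1.62 -1.11] M [-0.004 -0.063 -0.026] w 50.06 j [ 0.34  0.66 -0.9   1.51  0.53  1.23  0.8 ]
```

View pics/scene12.png

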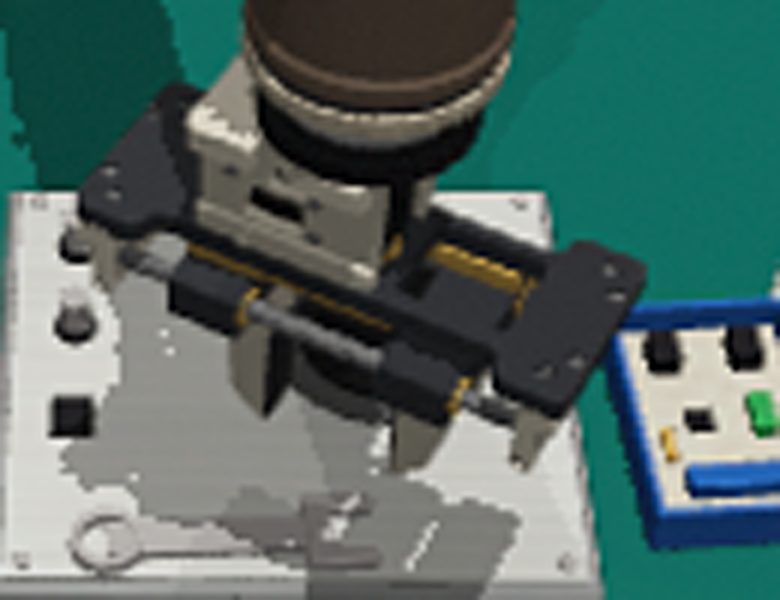

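View pics/top12.png

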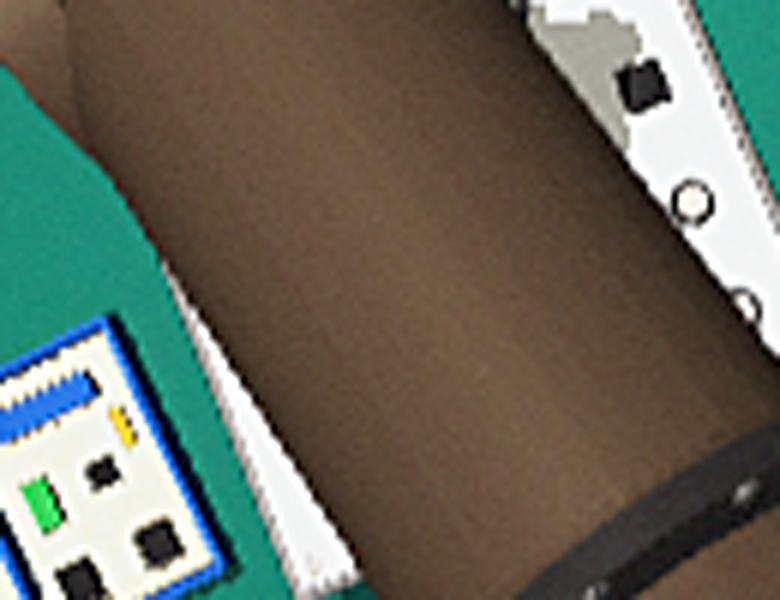

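```bash
python3 -m creep '[{"translation":[0.0375,-0.037,-0.005],"rot":[0,0,0],"jaw":0.05},{"translation":[0.0375,-0.037,-0.005],"rot":[0,0,0],"jaw":0.05},{"translation":[0.0375,-0.037,0],"rot":[0,0,0],"jaw":0.05},{"translation":[0.0375,-0.037,0],"rot":[0,0,0],"jaw":0.05},{"translation":[0,0,0],"rot":[0,0,7],"jaw":0.05},{"translation":[0,0,0],"rot":[0,0,7],"jaw":0.05},{"translation":[0,0,0],"rot":[0,0,7],"jaw":0.05},{"translation":[0,0,0],"rot":[0,0,7],"jaw":0.05},{"translation":[0,0,0],"rot":[0,0,7],"jaw":0.05},{"translation":[0,0,0],"rot":[0,0,7],"jaw":0.05},{"translation":[0,0,0],"rot":[0,0,7],"jaw":0.05},{"translation":[0,0,0],"rot":[0,0,5],"jaw":0.05}]' 60 | grep clock
python3 - <<'E'
from h import *
import cv2
rel([.4985,.0555,.16],115)
for n,(u,v) in (('top',(246,250)),('scene',(327,185))):
    im=optics.get_image(n)[:,:,::-1]; cv2.imwrite(f'pics/{n}13f.png',im);im=im[v-50:v+50,u-65:u+65]; cv2.imwrite(f'pics/{n}13.png',cv2.resize(im,None,fx=6,fy=6,interpolation=cv2.INTER_CUBIC))
E
```

```text
clock: 33.42
t 33.42 pos [ 0.5015 -0.0246  0.2165] yaw 118.23 down [-0.001 -0.001 -1.   ] delta tool [0.072  0.0353 0.0565] turn z 3.23 F [-0.54  0.58  0.04] M [-0.013 -0.04  -0.028] w 50.25 j [ 0.55  0.37 -0.78  1.85  0.3   1.04  0.14]
```

View pics/scene13.png

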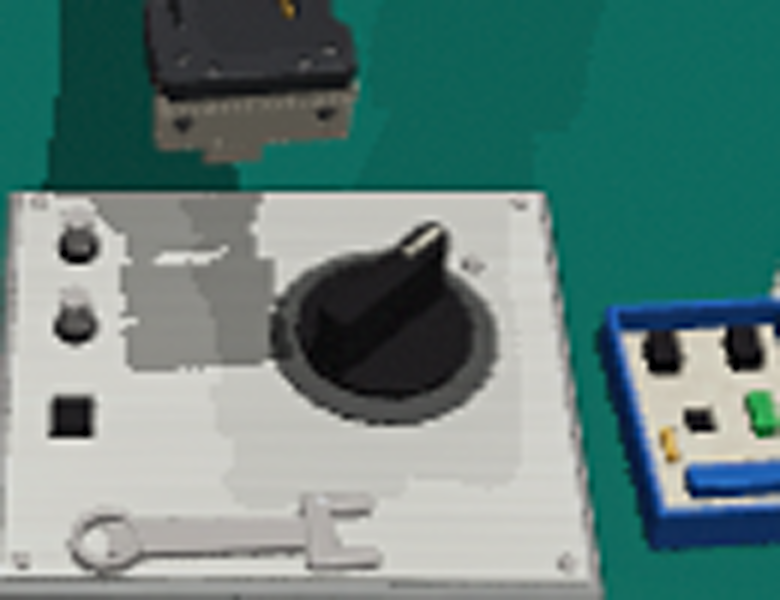

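View pics/top13.png

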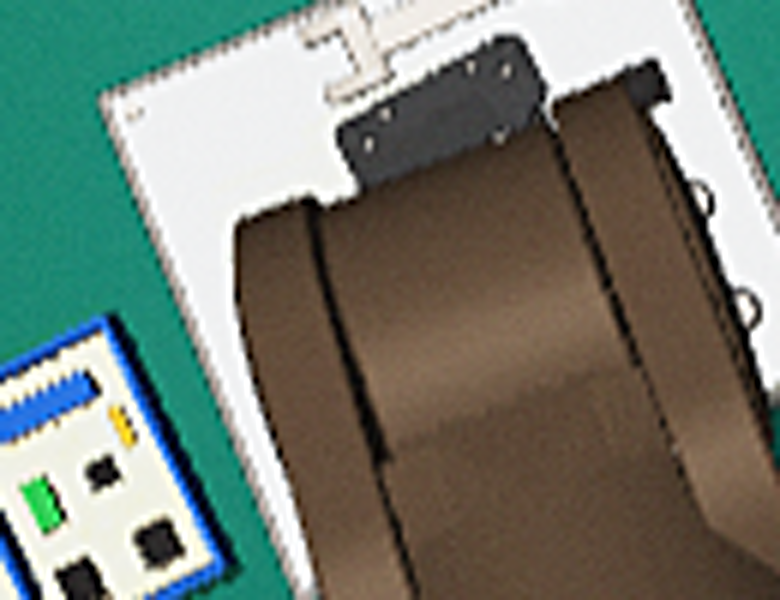

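```bash
python3 - <<'E'
from h import *
import cv2
n='scene'; im=cv2.imread('pics/scene13f.png'); K=12
c=proj(n,[.4985,.0555,.123]);u0,v0=int(c[0])-25,int(c[1])-22
big=cv2.resize(im[v0:v0+44,u0:u0+50],None,fx=K,fy=K,interpolation=cv2.INTER_NEAREST)
for yaw,col in((157,(0,255,0)),(163,(0,0,255))):
    t=np.radians(yaw);P=[]
    for a,b in((.035,.0),(.026,.009),(-.04,.009),(-.04,-.009),(.026,-.009)):
        q=proj(n,[.4985+a*np.cos(t)-b*np.sin(t),.0555+a*np.sin(t)+b*np.cos(t),.138]);P.append(((q-[u0,v0]+.5)*K).astype(int))
    cv2.polylines(big,[np.array(P)],True,col,1)
cv2.imwrite('pics/z13.png',big)
E
```

```text
(no output)
```

View pics/z13.png

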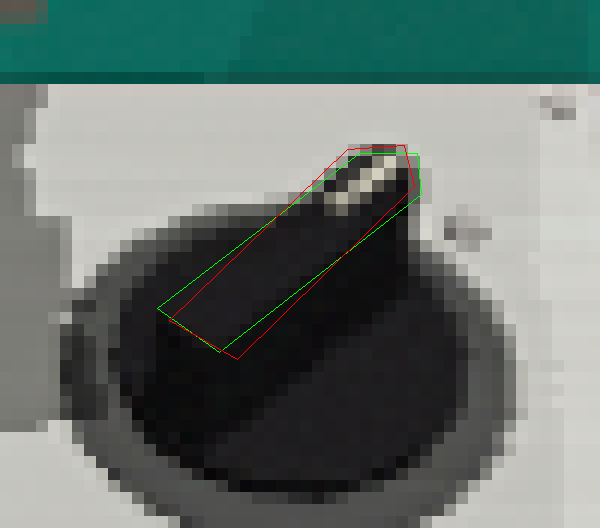

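The pointer is at about 157–158°: first position, at the stud, and released. Now for clockwise, with the fingers on the other side of the bar (tool yaw about 115°).

```bash
python3 -m creep '[{"translation":[0.036,0.0177,0],"rot":[0,0,1.6],"jaw":0.05},{"translation":[0.036,0.0177,0],"rot":[0,0,1.6],"jaw":0.05},{"translation":[0,0,0.025],"rot":[0,0,0],"jaw":0.05},{"translation":[0,0,0.025],"rot":[0,0,0],"jaw":0.05},{"translation":[0,0,0],"rot":[0,0,0],"jaw":0.05},{"translation":[0,0,0],"rot":[0,0,0],"jaw":0.05}]' 60 | grep clock
python3 -c "
from h import *; rel([.4985,.0555,.122],115)"
```

```text
clock: 34.02
t 34.02 pos [0.4993 0.0552 0.166 ] yaw 115.64 down [-0.003 -0.001 -1.   ] delta tool [ 0.0006 -0.0004  0.044 ] turn z 0.64 F [ 0.65 -0.41 -0.49] M [ 0.031 -0.17  -0.042] w 49.88 j [ 0.36  0.43 -0.76  1.91  0.36  0.94 -0.12]
```

```bash
python3 -m creep '[{"translation":[0.0006,-0.0004,0.022],"rot":[0,0,0],"jaw":0.05},{"translation":[0,0,0.02],"rot":[0,0,0],"jaw":0.05},{"translation":[0,0,0],"rot":[0,0,0],"jaw":0.05},{"translation":[0,0,0],"rot":[0,0,4],"jaw":0.05},{"translation":[0,0,0],"rot":[0,0,5],"jaw":0.05},{"translation":[0,0,0],"rot":[0,0,0],"jaw":0.05}]' 60 | grep clock
python3 -c "
from h import *; rel([.4985,.0555,.122],157)"
python3 -m creep '[{"translation":[0,0,0],"rot":[0,0,5],"jaw":0.05},{"translation":[0,0,0],"rot":[0,0,0],"jaw":0.05}]' 60 | grep clock
python3 -c "
from h import *; rel([.4985,.0555,.122],157)"
```

```text
clock: 34.52
t 34.52 pos [0.5005 0.0551 0.126 ] yaw 106.29 down [ 0.001 -0.001 -1.   ] delta tool [ 0.0009 -0.0018  0.004 ] turn z -50.71 F [-0.34 -1.22 -2.04] M [-0.427 -0.03   0.179] w 50.22 j [ 0.3   0.47 -0.68  1.96  0.39  0.85 -0.31]
clock: 34.68
t 34.68 pos [0.5004 0.0549 0.126 ] yaw 101.61 down [ 0.001 -0.002 -1.   ] delta tool [ 0.001  -0.0017  0.004 ] turn z -55.39 F [-2.21 -5.34  1.34] M [-1.077 -0.423  1.986] w 49.76 j [ 0.28  0.46 -0.66  1.96  0.38  0.84 -0.38]
```

```bash
python3 -m creep '[{"translation":[0,0,0],"rot":[0,0,4],"jaw":0.05},{"translation":[0,0,0],"rot":[0,0,3],"jaw":0.05}]' 60 | grep clock
python3 -c "
from h import *; rel([.4985,.0555,.122],157)"
python3 -m creep '[{"translation":[0,0,0],"rot":[0,0,3],"jaw":0.05},{"translation":[0,0,0],"rot":[0,0,0],"jaw":0.05}]' 60 | grep clock
python3 -c "
from h import *; rel([.4985,.0555,.122],157)"
```

```text
clock: 34.85
t 34.85 pos [0.5004 0.0547 0.1261] yaw 95.1 down [ 0.002 -0.004 -1.   ] delta tool [ 0.001  -0.0018  0.0041] turn z -61.9 F [-6.26 -9.6   3.52] M [-2.299 -1.735  6.463] w 50.19 j [ 0.26  0.45 -0.63  1.96  0.36  0.84 -0.48]
clock: 35.02
t 35.02 pos [0.5006 0.0561 0.1261] yaw 91.6 down [ 0.002 -0.    -1.   ] delta tool [-0.0005 -0.0021  0.0041] turn z -65.4 F [ 0.12  0.23 -0.08] M [ 0.045 -0.09  -0.   ] w 49.83 j [ 0.25  0.45 -0.62  1.96  0.35  0.83 -0.53]
```

Click 1 snapped over and the moment is zero. Next contact should come at a yaw of about 76.5°.

```bash
python3 -m creep '[{"translation":[0,-0.002,0.002],"rot":[0,0,6],"jaw":0.05},{"translation":[0,0,0],"rot":[0,0,6],"jaw":0.05},{"translation":[0,0,0],"rot":[0,0,5],"jaw":0.05},{"translation":[0,0,0],"rot":[0,0,0],"jaw":0.05}]' 60 | grep clock
python3 -c "
from h import *; rel([.4985,.0555,.122],127)"
python3 -m creep '[{"translation":[0,0,0],"rot":[0,0,4],"jaw":0.05},{"translation":[0,0,0],"rot":[0,0,4],"jaw":0.05}]' 60 | grep clock
python3 -c "
from h import *; rel([.4985,.0555,.122],127)"
python3 -m creep '[{"translation":[0,0,0],"rot":[0,0,3],"jaw":0.05},{"translation":[0,0,0],"rot":[0,0,0],"jaw":0.05}]' 60 | grep clock
python3 -c "
from h import *; rel([.4985,.0555,.122],127)"
```

```text
clock: 35.35
t 35.35 pos [0.4984 0.0558 0.1236] yaw 74.52 down [ 0.001 -0.    -1.   ] delta tool [-0.0002  0.0001  0.0016] turn z -52.48 F [-1.58 -2.21  1.74] M [-0.446  0.25   0.722] w 50.48 j [ 0.2   0.44 -0.54  1.97  0.31  0.81 -0.79]
clock: 35.52
t 35.52 pos [0.4982 0.0558 0.1236] yaw 67.07 down [ 0.001 -0.002 -1.   ] delta tool [-0.0002  0.0004  0.0016] turn z -59.93 F [-4.73 -3.75  8.26] M [-1.387 -0.105  4.959] w 50.09 j [ 0.17  0.43 -0.51  1.98  0.29  0.81 -0.9 ]
clock: 35.68
t 35.68 pos [0.4982 0.0559 0.1236] yaw 64.41 down [ 0.002 -0.003 -1.   ] delta tool [-0.0002  0.0005  0.0016] turn z -62.59 F [-4.63 -5.79  7.42] M [-1.784 -0.323  6.025] w 50.83 j [ 0.16  0.43 -0.5   1.98  0.28  0.8  -0.94]
```

Contact came where expected, so the knob is on position 1. Pressing through click 2.

```bash
python3 -m creep '[{"translation":[0,0,0],"rot":[0,0,3],"jaw":0.05},{"translation":[0,0,0],"rot":[0,0,0],"jaw":0.05}]' 60 | grep clock
python3 -c "
from h import *; rel([.4985,.0555,.122],127)"
```

```text
clock: 35.85
t 35.85 pos [0.4983 0.0603 0.1239] yaw 61.13 down [ 0.002  0.004 -1.   ] delta tool [-0.0041  0.0025  0.0018] turn z -65.87 F [0.47 1.14 0.03] M [-0.019 -0.078 -0.003] w 52.01 j [ 0.15  0.42 -0.49  1.98  0.27  0.8  -0.99]
```

```bash
python3 -m creep '[{"translation":[0,0,0],"rot":[0,0,5],"jaw":0.05},{"translation":[0,0,0],"rot":[0,0,5],"jaw":0.05},{"translation":[0,0,0],"rot":[0,0,0],"jaw":0.05}]' 60 | grep clock
python3 -c "
from h import *; rel([.4985,.0555,.122],97)"
```

```text
clock: 36.1
t 36.1 pos [0.4988 0.0563 0.1233] yaw 50.56 down [ 0.001  0.001 -1.   ] delta tool [-0.0008  0.0002  0.0013] turn z -46.44 F [-0.67 -0.29  0.62] M [-0.034 -0.032 -0.001] w 49.64 j [ 0.12  0.42 -0.44  1.98  0.24  0.79 -1.15]
```

```bash
python3 -m creep '[{"translation":[-0.0008,0,0],"rot":[0,0,6],"jaw":0.05},{"translation":[0,0,0],"rot":[0,0,0],"jaw":0.05}]' 60 | grep clock
python3 -c "
from h import *; rel([.4985,.0555,.122],97)"
python3 -m creep '[{"translation":[0,0,0],"rot":[0,0,4],"jaw":0.05},{"translation":[0,0,0],"rot":[0,0,4],"jaw":0.05}]' 60 | grep clock
python3 -c "
from h import *; rel([.4985,.0555,.122],97)"
python3 -m creep '[{"translation":[0,0,0],"rot":[0,0,3],"jaw":0.05},{"translation":[0,0,0],"rot":[0,0,0],"jaw":0.05}]' 60 | grep clock
python3 -c "
from h import *; rel([.4985,.0555,.122],97)"
```

```text
clock: 36.27
t 36.27 pos [0.4983 0.0557 0.1231] yaw 44.67 down [ 0.001  0.001 -1.   ] delta tool [-0.      0.0003  0.0011] turn z -52.33 F [1.07 0.34 1.33] M [ 0.161 -0.119  0.575] w 50.3 j [ 0.1   0.41 -0.42  1.98  0.23  0.79 -1.24]
clock: 36.43
t 36.43 pos [0.4981 0.0558 0.1231] yaw 37.19 down [ 0.001 -0.001 -1.   ] delta tool [0.0001 0.0005 0.0011] turn z -59.81 F [-2.24 -1.28  3.97] M [ 0.047 -0.16   4.674] w 50.2 j [ 0.08  0.41 -0.38  1.99  0.21  0.79 -1.35]
clock: 36.6
t 36.6 pos [0.4983 0.0566 0.123 ] yaw 34.38 down [ 0.002 -0.001 -1.   ] delta tool [-0.0005  0.001   0.001 ] turn z -62.62 F [1.61 1.32 0.41] M [ 1.000e-03 -7.910e-01  5.064e+00] w 51.11 j [ 0.07  0.41 -0.37  1.99  0.21  0.78 -1.39]
```

```bash
python3 -m creep '[{"translation":[0,0,0],"rot":[0,0,2],"jaw":0.05},{"translation":[0,0,0],"rot":[0,0,0],"jaw":0.05}]' 60 | grep clock
python3 -c "
from h import *; rel([.4985,.0555,.122],97)"
```

```text
clock: 36.77
t 36.77 pos [0.4983 0.0566 0.123 ] yaw 32.35 down [ 0.002 -0.    -1.   ] delta tool [-0.0004  0.0011  0.001 ] turn z -64.65 F [0.39 0.97 0.9 ] M [ 0.32  -0.851  6.32 ] w 51.56 j [ 0.06  0.4  -0.36  1.99  0.2   0.78 -1.42]
```

```bash
python3 -m creep '[{"translation":[0,0,0],"rot":[0,0,2],"jaw":0.05},{"translation":[0,0,0],"rot":[0,0,0],"jaw":0.05}]' 60 | grep clock
python3 -c "
from h import *; rel([.4985,.0555,.122],97)"
```

```text
clock: 36.93
t 36.93 pos [0.4976 0.055  0.1226] yaw 29.44 down [-0.001  0.001 -1.   ] delta tool [0.001  0.     0.0006] turn z -67.56 F [0.32 0.6  0.4 ] M [ 0.002 -0.004  0.009] w 50.08 j [ 0.05  0.4  -0.35  1.99  0.19  0.78 -1.46]
```

Click 3 (zero moment). Next contact at about 16.5°.

```bash
python3 -m creep '[{"translation":[0.0005,0,0],"rot":[0,0,6],"jaw":0.05},{"translation":[0,0,0],"rot":[0,0,6],"jaw":0.05},{"translation":[0,0,0],"rot":[0,0,3],"jaw":0.05},{"translation":[0,0,0],"rot":[0,0,0],"jaw":0.05}]' 60 | grep clock
python3 -c "
from h import *; rel([.4985,.0555,.122],67)"
python3 -m creep '[{"translation":[0,0,0],"rot":[0,0,4],"jaw":0.05},{"translation":[0,0,0],"rot":[0,0,4],"jaw":0.05}]' 60 | grep clock
python3 -c "
from h import *; rel([.4985,.0555,.122],67)"
python3 -m creep '[{"translation":[0,0,0],"rot":[0,0,3],"jaw":0.05},{"translation":[0,0,0],"rot":[0,0,0],"jaw":0.05}]' 60 | grep clock
python3 -c "
from h import *; rel([.4985,.0555,.122],67)"
```

```text
clock: 37.27
t 37.27 pos [0.4977 0.0546 0.1224] yaw 14.41 down [-0.001 -0.    -1.   ] delta tool [ 0.001  -0.0007  0.0004] turn z -52.59 F [-1.06 -1.06  0.4 ] M [-0.063  0.256  0.731] w 50.22 j [ 0.    0.4  -0.28  1.99  0.16  0.78 -1.69]
clock: 37.43
t 37.43 pos [0.4975 0.0548 0.1223] yaw 6.86 down [-0.001 -0.001 -1.   ] delta tool [ 0.0011 -0.0005  0.0003] turn z -60.14 F [-3.57 -5.76  0.24] M [ 0.823 -0.061  5.605] w 50.26 j [-0.02  0.39 -0.25  1.99  0.14  0.77 -1.81]
clock: 37.6
t 37.6 pos [0.4974 0.055  0.1223] yaw 4.22 down [-0.001 -0.003 -1.   ] delta tool [ 0.0011 -0.0004  0.0003] turn z -62.78 F [-4.98 -8.08  1.81] M [ 0.739 -0.383  6.779] w 50.1 j [-0.03  0.39 -0.24  2.    0.13  0.77 -1.85]
```

```bash
python3 -m creep '[{"translation":[0,0,0],"rot":[0,0,2],"jaw":0.05},{"translation":[0,0,0],"rot":[0,0,0],"jaw":0.05}]' 60 | grep clock
python3 -c "
from h import *; rel([.4985,.0555,.122],67)"
```

```text
clock: 37.77
t 37.77 pos [0.4978 0.0553 0.1224] yaw 1.64 down [-0.001 -0.    -1.   ] delta tool [ 0.0007 -0.0002  0.0004] turn z -65.36 F [-0.47  0.3   0.26] M [-0.004  0.022  0.033] w 49.9 j [-0.04  0.39 -0.23  2.    0.12  0.77 -1.88]
```

Click 4. Next contact at about -13.5°.

```bash
python3 -m creep '[{"translation":[0.0005,0,0],"rot":[0,0,6],"jaw":0.05},{"translation":[0,0,0],"rot":[0,0,6],"jaw":0.05},{"translation":[0,0,0],"rot":[0,0,5],"jaw":0.05},{"translation":[0,0,0],"rot":[0,0,0],"jaw":0.05}]' 60 | grep clock
python3 -c "
from h import *; rel([.4985,.0555,.122],37)"
python3 -m creep '[{"translation":[0,0,0],"rot":[0,0,4],"jaw":0.05},{"translation":[0,0,0],"rot":[0,0,4],"jaw":0.05}]' 60 | grep clock
python3 -c "
from h import *; rel([.4985,.0555,.122],37)"
python3 -m creep '[{"translation":[0,0,0],"rot":[0,0,2],"jaw":0.05},{"translation":[0,0,0],"rot":[0,0,0],"jaw":0.05}]' 60 | grep clock
python3 -c "
from h import *; rel([.4985,.0555,.122],37)"
```

```text
clock: 38.1
t 38.1 pos [0.498  0.0555 0.1224] yaw -15.59 down [-0.002  0.    -1.   ] delta tool [ 0.0005 -0.0001  0.0004] turn z -52.59 F [-5.24  1.29  3.26] M [0.478 0.765 0.757] w 49.9 j [-0.1   0.39 -0.16  2.    0.08  0.76 -2.14]
clock: 38.27
t 38.27 pos [0.498  0.0558 0.1224] yaw -22.98 down [-0.001 -0.    -1.   ] delta tool [0.0006 0.0001 0.0004] turn z -59.98 F [-7.08 -3.24  1.67] M [ 1.522 -0.54   5.663] w 50.47 j [-0.12  0.38 -0.12  2.    0.07  0.76 -2.26]
clock: 38.43
t 38.43 pos [0.498  0.0559 0.1224] yaw -24.65 down [-0.    -0.002 -1.   ] delta tool [0.0006 0.0002 0.0004] turn z -61.65 F [-8.34 -4.14  1.55] M [ 1.223 -0.708  6.182] w 50.4 j [-0.13  0.38 -0.12  2.    0.07  0.76 -2.29]
```

```bash
python3 -m creep '[{"translation":[0,0,0],"rot":[0,0,2],"jaw":0.05},{"translation":[0,0,0],"rot":[0,0,0],"jaw":0.05}]' 60 | grep clock
python3 -c "
from h import *; rel([.4985,.0555,.122],37)"
```

```text
clock: 38.6
t 38.6 pos [0.498  0.0558 0.1224] yaw -26.74 down [-0.    -0.001 -1.   ] delta tool [0.0006 0.0001 0.0004] turn z -63.74 F [0.41 0.04 0.39] M [0.118 0.01  0.013] w 50.46 j [-0.14  0.38 -0.11  2.    0.06  0.76 -2.32]
```

Click 5: zero moment, fingers free. Lift off, clear and check.

```bash
python3 -m creep '[{"translation":[0,0,-0.02],"rot":[0,0,0],"jaw":0.05},{"translation":[0,0,-0.035],"rot":[0,0,0],"jaw":0.05},{"translation":[0,0,-0.04],"rot":[0,0,0],"jaw":0.05},{"translation":[-0.02,0.04,-0.02],"rot":[0,0,-6],"jaw":0.05},{"translation":[-0.02,0.04,0],"rot":[0,0,-6],"jaw":0.05},{"translation":[-0.02,0.04,0],"rot":[0,0,-6],"jaw":0.05},{"translation":[-0.02,0.04,0],"rot":[0,0,-6],"jaw":0.05},{"translation":[-0.02,0.04,0],"rot":[0,0,-6],"jaw":0.05},{"translation":[0,0,0],"rot":[0,0,0],"jaw":0.05},{"translation":[0,0,0],"rot":[0,0,0],"jaw":0.05}]' 60 | grep clock
python3 - <<'E'
from h import *
import cv2
rel([.4985,.0555,.122],7)
for n,(u,v) in (('top',(246,250)),('scene',(327,185))):
    im=optics.get_image(n)[:,:,::-1]; cv2.imwrite(f'pics/{n}14f.png',im)
    K=12;im=im.copy()
    c=proj(n,[.4985,.0555,.123]);u0,v0=int(c[0])-30,int(c[1])-24
    big=cv2.resize(im[v0:v0+48,u0:u0+60],None,fx=K,fy=K,interpolation=cv2.INTER_NEAREST)
    t=np.radians(7);P=[]
    for a,b in((.035,.0),(.026,.009),(-.04,.009),(-.04,-.009),(.026,-.009)):
        q=proj(n,[.4985+a*np.cos(t)-b*np.sin(t),.0555+a*np.sin(t)+b*np.cos(t),.138]);P.append(((q-[u0,v0]+.5)*K).astype(int))
    cv2.polylines(big,[np.array(P)],True,(0,255,0),1); cv2.imwrite(f'pics/{n}14.png',big)
E
```

```text
clock: 39.43
t 39.43 pos [ 0.367  -0.0912  0.2349] yaw 1.33 down [ 0.001 -0.    -1.   ] delta tool [ 0.1347 -0.1436  0.113 ] turn z -5.67 F [-0.45  0.87 -0.03] M [ 0.092  0.008 -0.016] w 50.14 j [ 0.16  0.04 -0.06  2.12  0.    0.98 -1.45]
```

View pics/scene14.png

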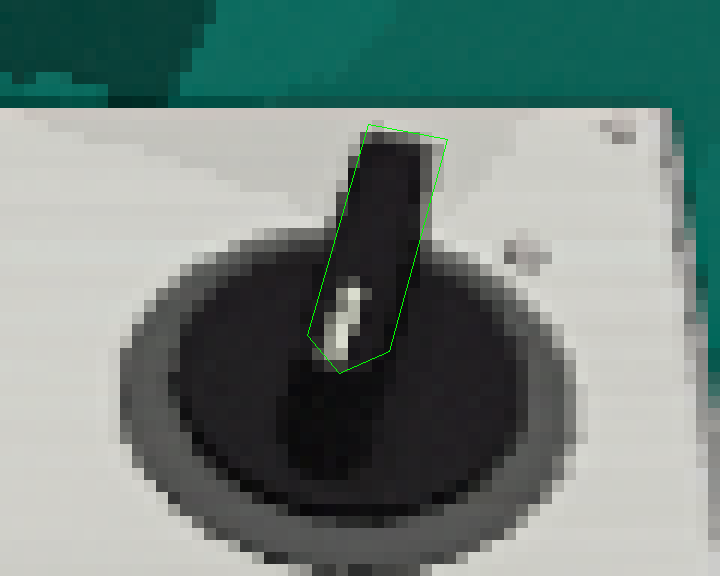

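View pics/top14.png

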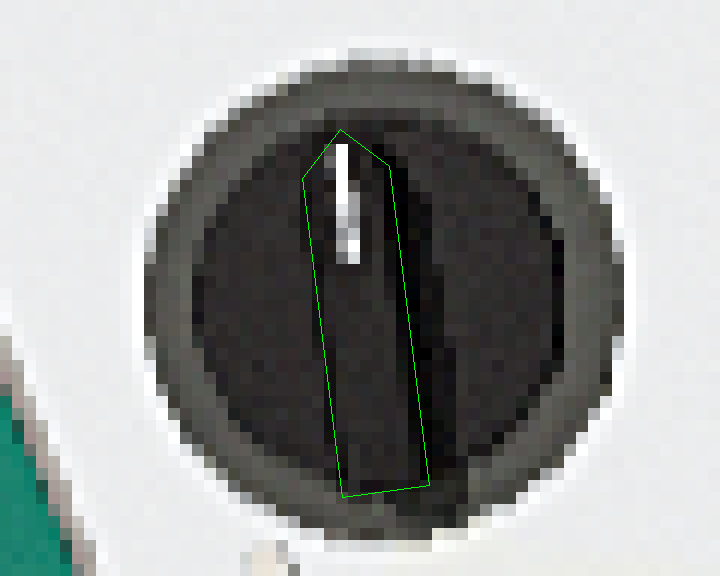

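View pics/scene14f.png

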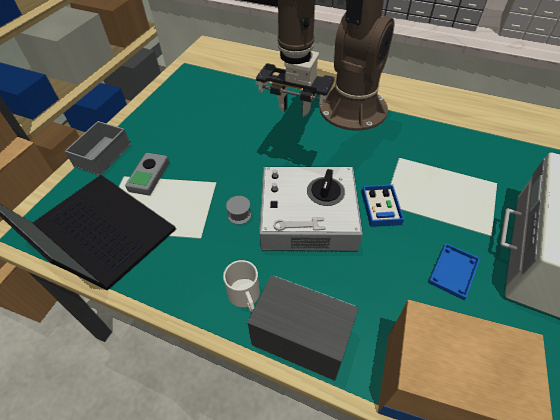

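The bar rests at about 7° (157 − 150), exactly five clicks from the stud position. The white line is at the predicted place in both pictures, the spanner and the other things are unmoved, and the robot is clear.

```bash
python3 -c "
from cell import arm
print(arm.sign_off(), arm.observe()['clock'])"
```

```text
the job is handed in; nothing more can be done
the job is handed in; nothing more can be done
```

I turned the knob anticlockwise to its stop and let go. I then turned it clockwise five clicks, let go, moved the arm clear and handed the job in at about 39.5 s of the 61 s allowed.

**Checks that agreed**
- **At the stop:** the scene picture showed the pointer at about 157–158°, which is the stud's direction. The top view was blocked by the arm at that moment. Just before, the moment had risen sharply as the knob was pressed on, as it would at a hard stop.
- **Five clicks:** I felt five separate snaps, the moment going from 5–7 N m to zero each time. The fingers met the bar again about 30° further on before each new click.
- **At the end:** the bar is at about 7° in both pictures, 150° from the stud position. The force is near zero, and the spanner, the enclosure base and the other things look unmoved.

**What did not match the description**
- **Click strength:** most clicks needed about 6–7 N m to break, not 0.15 N m. One gave way at lower torque, and I don't know why.
- **Starting position:** the knob started about 8° off a click position and settled into it when first turned.
- **Grip used:** squeezing the bar, as the description suggests, moved it only one click. I drove the rest by putting one open finger beside each end of the bar, so the knob was turned that way and not with closed jaws.
- **Extra handling:** before I found that method, I loaded the knob in both directions and let go of it several times on the way to the stop. It made no clockwise click during that time.

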